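# Shut a specimen carrier with its draw latch

## Robot

A 6-joint arm with a two-finger parallel gripper is mounted at the origin on the work surface. World frame = base frame: x ahead of the robot, y to its left, z up, the work surface at z = 0. Lengths are in m, angles in rad, forces in N, time in s.
With the tool pointing down it reaches from about 0.25 to 0.775 m from the base axis. Payload 8.9 kg.
Tool frame: the origin (TCP) lies on the centre line of the jaws, within the pads' length; the fingertips stand 19 mm ahead of it and the grasp point (between the pads) is the TCP; z points along the fingers, x is the direction in which the jaws open and shut, and the axes are right-handed (so a half turn about z gives the same grasp; the last joint's range is limited). The gripper opens to 85 mm and grips with 20 to 120 N. Pads are 22 mm wide; open, the fingers measure 114 mm over their backs; the gripper's body (76 mm by 85 mm) begins 54 mm behind the grasp point. The pads swing forward as they close: fully open they stand 13 mm farther back than shut.
Start: joints at [1.035, 0.291, -0.153, 1.127, 0, 1.431], TCP at [0.203, 0.484, 0.25] pointing down, gripper open.
Joint ranges: [-2.52, 2.52], [-0.91, 1.74], [-1.3, 1.37], [-1.96, 2.02], [-1.52, 1.47], [-3.14, 3.14]. Speed limits (rad/s): [2.22, 2.22, 2.79, 3.14, 3.14, 3.14].

## Interface

Orientations are given as a unit quaternion [w, x, y, z].
In Python, from rig import readout, imaging, ctrl gives the robot as it stands.
- The arm moves only by the tool drive_tool, never from a script. Its argument "motion" is a list of rows, each an object with "offset": the shift along the tool's x, y, z in m, a list of three; "turn": the turn about the tool's z in degrees; "jaw": the gripper's target within -1 to 1 (fully open at 1, half-way at 0, shut at -1). A call has exactly 8 rows; each row shifts and turns the commanded pose from where the row before left it, along the tool's axes as they then stand; what a row does not reach is not made up. A row lasts 1/8 s, in which the tool goes at most 62.5 mm and 10.7 degrees, less where a joint would pass 70% of its speed; a pose out of reach is approached as far as the arm can. A call with a gripper value outside its range is refused whole. The fingers move at their own pace and stop on an object; "newtons" is the grip in N (left out, the last holds). Time passes only in rows, so rows that do not move let the fingers close, or fill a call up. It gives the time, the measured TCP pose, the force and the opening at its end, in the units of the state.
- readout.read_state(): the state, without advancing time (a new reading comes with each control period).
- imaging.get_image(name): name is "scene" or "top" or "wrist"; returns the picture (384x512x3 uint8, blue, green, red); there is no depth.
- imaging.camera_params(name): a dict with "fovy" (degrees; the focal length in pixels is half the picture's height over the tangent of half this angle, whatever the lens; pixels are square), "cx", "cy" (the principal point, pixels), "world_from_camera" (4x4, takes a point from camera to world coordinates). Camera axes: x right, y down, z forward; pixel columns grow to the right and rows downward; lengths in m; the calibration is good to about 2 mm. A picture is of the moment at which its call begins: read the wrist's pose just before it. camera_params takes no time and is no camera call; for the wrist camera it gives the pose at the moment of the call.
- ctrl.job_done(): hands the job in, once; it reports no verdict.
The state is a dict: "clock": time; "joint_pos": joint angles; "qvel": joint speeds; "joint_torque": joint torques, N m; "position": TCP position; "orientation": TCP orientation; "contact_force": force on the tool from outside, world axes, zero at the start; "moment": the same for the moment, N m; "opening": finger opening in m.
Only numpy, scipy, OpenCV 4.12 (cv2) and the standard library are available. Lean on these libraries where they do the work, as an engineer would, in place of code of your own. Each camera call takes 0.05 s, during which the arm holds its last target.

## Task

The insulated specimen carrier is packed for the courier: push its door to, hook the wire loop of the draw latch over the keeper on top of the door, and press the lever down over centre until it lies flat and the door stays sealed by itself. Leave everything else on the bench, and on top of the carrier, where it is.

Things in the scene. Friction and masses are not known exactly. Their poses are not given: they have to be found in the camera images.
- carrier: Insulated specimen carrier, pale grey box 193 (x) x 310 (y) x 200 mm high, heavy: does not shift. Origin: on its underside, middle of its width, 88 mm behind the door's outer face. x points from door to back, z up; the door is on the -x side, towards the robot. A draw latch lies across the door seam in the middle of the top (y = 0): lever on the box, keeper on the door. The top is clear for 75 mm either side.
- door (a joint): Door angle, rad: 0 = shut tight, grows as its top leans out to -x, at most 0.3. Hinged along its lower inner edge at carrier (-50, 0, 20) mm. Stiff (3 N at the top moves it), stays where left. At 0.024 it meets the rubber gasket, which pushes back 15 N per mm; let go, it springs back to 0.024: only the latch holds it nearer to 0.
- door_push (a point): Point on the outer face of the door (36 mm thick, 310 wide, 180 high), on the middle line, 20 mm below its top edge. At carrier (-88, 0, 180) mm when shut.
- keeper (a point): Seat of the crossbar's centre in the keeper, a steel hook on the door's top edge: block 34 mm wide, 12 high, its top 5 mm below this point, its front end 20 mm before (-x); an upright, face 3 mm behind (+x); a lip 26 mm wide reaching 4 mm before, from 5 to 8 mm above. The bar must go down 8 mm or more before this point, then back under the lip to the upright. At carrier (-66, 0, 217) when shut.
- loop_bar (a point): Middle of the crossbar of the latch's loop, a U of 6 mm wire 50 mm wide outside, 103 mm long from here to its pin on the lever. Site x points along the side wires to that pin. The loop swings with a little friction, stays where it is put, and can be pinched across its side wires; the keeper's hook fits between them. Unless it is well under the lip, turning the lever lifts it out.
- lever (a joint): Lever angle, rad: 0 = flat along +x, 1.57 upright, at most 2.2 (leaning over the door); stays where left. The loop's pin is 18 mm from the pivot at (lever - 0.26) rad above +x: an open lever lets the loop reach over the door; moving the loop turns the lever. Hooked, it is taut near 1.2, takes up to 7 N near its end, goes over centre at 0.25, then stays flat by itself.
- lever_tip (a point): Middle of the lever's outer face (upward when flat), 62 mm from the pivot. The lever is 30 mm wide, that face 6 mm off the line through the pivot, its end 82 mm from the pivot and bent up a little. Site x points along the lever to its end, z out of the face. A rubber rest on the carrier's top takes the lever when flat.
- lever_pivot (a point): The lever's pivot axis (parallel to the carrier's y), 19 mm above the carrier's top, at carrier (20, 0, 219) mm; axes as the carrier's.
- tube_rack: White rack of purple-capped blood tubes, 60 x 130 x 85 mm, standing on the bench in front of the carrier's door, on its left. A bystander; origin: centre of its underside.
- specimen_pot: Screw-capped cream specimen pot, diameter 66, height 72 mm, on the bench in front of the door, on its right. A bystander; origin: centre of its underside.
- label_roll: Roll of paper labels, diameter 52, height 36 mm, standing on the carrier's top on the left of the latch. A bystander; origin: centre of its underside.
- sharps_bin: Round yellow bin, diameter 160, height 178 mm, on the bench to the left. A bystander; origin: centre of its underside.
- glove_box: Pale blue carton, 125 x 240 x 75 mm, on the bench to the right. A bystander; origin: centre of its underside.
- cold_pack: Flat blue cold pack, 110 x 62 x 24 mm, lying on the carrier's top on the right of the latch. A bystander; origin: centre of its underside.
- wash_bottle: White bottle, diameter 66, height 170 mm, on the bench to the left. A bystander; origin: centre of its underside.
- barcode_reader: White round-headed reader on a foot, 84 mm wide, 140 mm high, on the bench to the right, farther back. A bystander; origin: centre of its underside.

How it is judged:
By the outcome, as a careful person would: the job done as asked, in the order asked, and still so for the second after the job is handed in, with the robot touching nothing.
It also fails if it takes over 67 s, if anything falls off the work surface, if the arm or the gripper's body presses on something with over 40 N, if the wrist force passes 120 N, or if a joint passes its speed limit or range.

## Working session

There is one attempt and no reset: what is moved stays moved. The work goes in short steps, Python scripts to look and compute and a tool call to move; the robot and the scene stay as the last step left them, time stands still between calls to the robot, and variables do not carry over. Pictures are saved under pics/ and viewed, and the job is handed in when it is done.

Besides the shell and the picture viewer there is one more tool, called after "Request:" as a command line: name --argument value ..., lists and objects as JSON in quotes. drive_tool: Moves the arm, as the interface text tells. Its arguments: {"type":"object","properties":{"motion":{"type":"array"},"newtons":{"type":"number"}},"required":["motion"]}

```bash
mkdir -p pics; ls
cat > h.py <<'E'
import numpy as np, cv2
from rig import readout, imaging, ctrl
def cam(name):
    p=imaging.camera_params(name); f=192/np.tan(np.radians(p['fovy'])/2)
    return f,p['cx'],p['cy'],np.array(p['world_from_camera'])
def ray(name,u,v,c=None):
    f,cx,cy,T=c or cam(name)
    d=T[:3,:3]@np.array([(u-cx)/f,(v-cy)/f,1]); return T[:3,3],d
def onz(name,u,v,z,c=None):
    o,d=ray(name,u,v,c); return o+d*(z-o[2])/d[2]
def proj(name,P,c=None):
    f,cx,cy,T=c or cam(name); q=T[:3,:3].T@(np.array(P)-T[:3,3]); return np.array([cx+f*q[0]/q[2],cy+f*q[1]/q[2]])
def tri(r1,r2):
    (o1,d1),(o2,d2)=r1,r2; A=np.stack([d1,-d2],1); s,_,_,_=np.linalg.lstsq(A,o2-o1,rcond=None)
    a=o1+s[0]*d1;b=o2+s[1]*d2; return (a+b)/2,np.linalg.norm(a-b)
E
python3 - <<'E'
from h import *
for n in ("scene","top","wrist"):
    im=imaging.get_image(n); cv2.imwrite(f'pics/{n}0.png',im)
    print(n,cam(n))
s=readout.read_state(); print(s)
E
```

```text
pics
scene (np.float64(399.0151834121507), 255.44355233403346, 185.1741243937244, array([[ 0.99989654,  0.01088326,  0.00940516,  0.49464735],
       [ 0.00208071, -0.75641692,  0.65408647, -0.93184012],
       [ 0.01423281, -0.65399924, -0.75636131,  1.2247995 ],
       [ 0.        ,  0.        ,  0.        ,  1.        ]]))
top (np.float64(375.5354385606081), 255.44392718308382, 191.10133166846526, array([[ 1.70935988e-03, -9.80924960e-01,  1.94379272e-01,
         3.13024185e-01],
       [-9.99960567e-01,  1.72310310e-05,  8.88054986e-03,
        -1.61640726e-02],
       [-8.71450237e-03, -1.94386787e-01, -9.80886249e-01,
         1.27296818e+00],
       [ 0.00000000e+00,  0.00000000e+00,  0.00000000e+00,
         1.00000000e+00]]))
wrist (np.float64(295.6973807491073), 250.36894954236345, 190.3692091517224, array([[ 3.86570467e-01,  8.75824422e-01,  2.88954765e-01,
         1.29738457e-01],
       [ 9.22259567e-01, -3.66851414e-01, -1.21890648e-01,
         5.15248446e-01],
       [-7.51342276e-04,  3.13610622e-01, -9.49551375e-01,
         3.73192878e-01],
       [ 0.00000000e+00,  0.00000000e+00,  0.00000000e+00,
         1.00000000e+00]]))
{'clock': 0.15, 'joint_pos': array([ 1.03469281e+00,  2.91145448e-01, -1.53940928e-01,  1.12670128e+00,
       -1.72980400e-05,  1.43149402e+00]), 'qvel': array([ 3.60631791e-04, -3.94754382e-04,  1.42998761e-03, -1.22150139e-03,
        6.36618780e-05, -1.47367242e-03]), 'joint_torque': array([ 2.72653488e-03, -5.37365556e+01,  3.31524003e+01,  1.13023233e-02,
       -2.10342960e-04, -5.65500073e-06]), 'position': array([0.20273901, 0.4839377 , 0.24987153]), 'orientation': array([ 2.22364098e-04,  8.32607269e-01,  5.53863602e-01, -4.43070718e-04]), 'contact_force': array([ 0.2317989 ,  0.15079688, -0.27243563]), 'moment': array([0.05324847, 0.00283868, 0.00503062]), 'opening': 0.08528440460247491}
```

View pics/scene0.png

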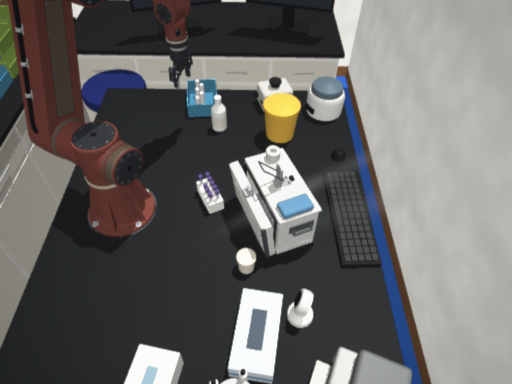

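View pics/top0.png

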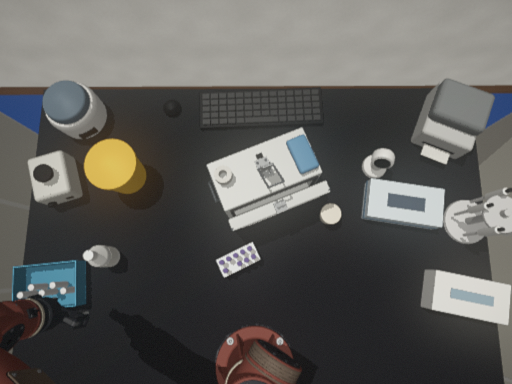

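View pics/wrist0.png

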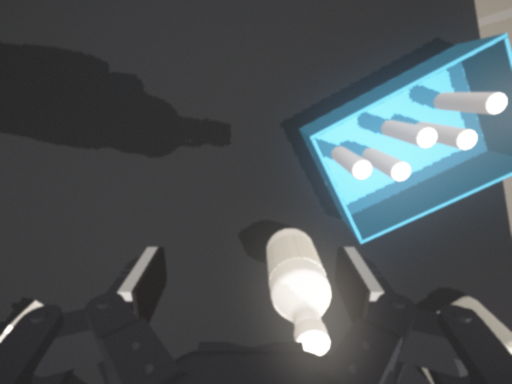

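The scene and top views show the carrier around (280,200) and (265,180), with the door leaning out and the latch in the middle of the top. I'll zoom in on both.

Run:
```python
import cv2
a=cv2.imread('pics/scene0.png')[130:265,185:335]; cv2.imwrite('pics/s_z.png',cv2.resize(a,None,fx=5,fy=4.4,interpolation=cv2.INTER_CUBIC) if 0 else cv2.resize(a,None,fx=4.4,fy=4.4,interpolation=cv2.INTER_CUBIC))
a=cv2.imread('pics/top0.png')[120:240,195:345]; cv2.imwrite('pics/t_z.png',cv2.resize(a,None,fx=5,fy=5,interpolation=cv2.INTER_CUBIC))
```

```text
(no output)
```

View pics/s_z.png

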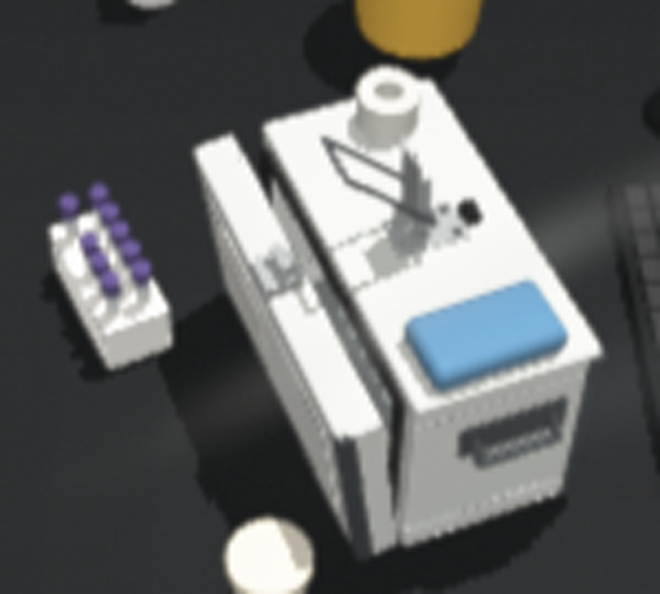

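View pics/t_z.png

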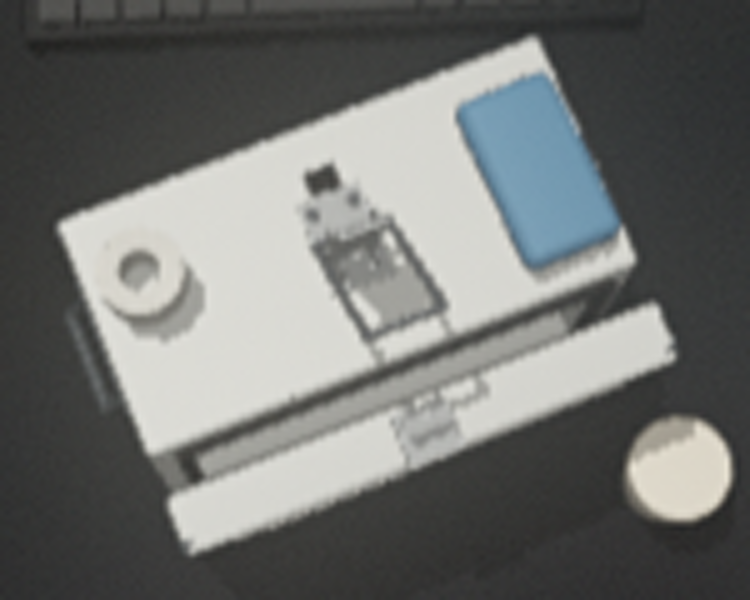

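Run:
```python
from h import *
t=lambda u,v:onz('top',195+u/5+ -0.4,120+v/5-0.4,.2)
s=lambda u,v:onz('scene',185+u/4.4-.4,130+v/4.4-.4,.2)
T=[t(60,228),t(537,38),t(634,262),t(155,450)]
S=[s(432,82),s(604,355),s(404,418),s(265,126)]
for a,b in zip(T,S): print(a.round(4),b.round(4))
for P in (T,S):
    P=np.array(P); y=(P[0]+P[3]-P[1]-P[2])[:2]; x=(P[0]+P[1]-P[2]-P[3])[:2]
    print(np.degrees(np.arctan2(y[1],y[0]))-90,np.degrees(np.arctan2(x[1],x[0])),np.linalg.norm(x)/2,np.linalg.norm(y)/2,P.mean(0), (P[0]+P[1])/2)
print(onz('scene',185+260/4.4,130+545/4.4,.072),onz('top',195+685/5,120+468/5,.072))
print(onz('top',238,260,.085))
```

```text
[0.6037 0.1381 0.2   ] [0.6081 0.1363 0.2   ]
[ 0.7218 -0.1463  0.2   ] [ 0.7222 -0.1497  0.2   ]
[ 0.5829 -0.2001  0.2   ] [ 0.5734 -0.2079  0.2   ]
[0.4712 0.0796 0.2   ] [0.4689 0.0822 0.2   ]
22.155907782403204 22.478391551600943 0.1468878336895129 0.30456348764337693 [ 0.59489903 -0.03217947  0.2       ] [ 0.66276296 -0.00409929  0.2       ]
20.78516299616075 21.298535200317783 0.15455591935220966 0.3081147320882287 [ 0.59313393 -0.03477132  0.2       ] [ 0.66513384 -0.00670185  0.2       ]
[ 0.47187909 -0.23724112  0.072     ] [ 0.477242  -0.2516557  0.072    ]
[0.32977928 0.04852499 0.085     ]
```

Request:
drive_tool --motion '[{"offset":[0,0,-0.03],"turn":-9,"jaw":-1},{"offset":[0,0,-0.03],"turn":-9,"jaw":-1},{"offset":[0,0,-0.03],"turn":-9,"jaw":-1},{"offset":[0,0,-0.03],"turn":-9,"jaw":-1},{"offset":[0,0,-0.03],"turn":-9,"jaw":-1},{"offset":[-0.06,0,0],"turn":0,"jaw":-1},{"offset":[-0.06,0,0],"turn":0,"jaw":-1},{"offset":[-0.06,0,0],"turn":0,"jaw":-1}]' --newtons 20

```text
clock: 1.15
position: [0.2713, 0.316, 0.4001]
orientation: [0.0, 0.557, 0.831, -0.0]
contact_force: [1.6, 0.5, 0.0]
opening: -0.0
```

Request:
drive_tool --motion '[{"offset":[-0.06,0,0],"turn":0,"jaw":-1},{"offset":[-0.06,0,0],"turn":0,"jaw":-1},{"offset":[-0.06,0,0],"turn":0,"jaw":-1},{"offset":[-0.06,0,0],"turn":0,"jaw":-1},{"offset":[-0.06,0,0],"turn":0,"jaw":-1},{"offset":[-0.06,0,0],"turn":0,"jaw":-1},{"offset":[-0.06,0,0],"turn":0,"jaw":-1},{"offset":[0,0,0],"turn":0,"jaw":-1}]'

```text
clock: 2.15
position: [0.431, -0.0744, 0.3993]
orientation: [-0.001, 0.559, 0.829, -0.0]
contact_force: [-0.6, 0.5, 0.5]
opening: -0.0
```

Run:
```python
from h import *
s=readout.read_state(); print(s['clock'],s['position'],s['orientation'],s['joint_pos'])
for n in ("wrist","scene","top"):
    c=cam(n); im=imaging.get_image(n); cv2.imwrite(f'pics/{n}1.png',im if n!='wrist' else cv2.resize(im,None,fx=1.5,fy=1.5,interpolation=cv2.INTER_CUBIC))
    if n=='wrist': import pickle; pickle.dump(c,open('w1.pkl','wb'))
```

```text
2.15 [ 0.43100963 -0.0744067   0.39932867] [-5.39873053e-04  5.59338374e-01  8.28939134e-01 -4.51725517e-04] [-3.37977355e-01  8.28932420e-02 -2.54386937e-02  1.46373748e+00
 -6.01098519e-04 -7.21598114e-01]
```

View pics/wrist1.png

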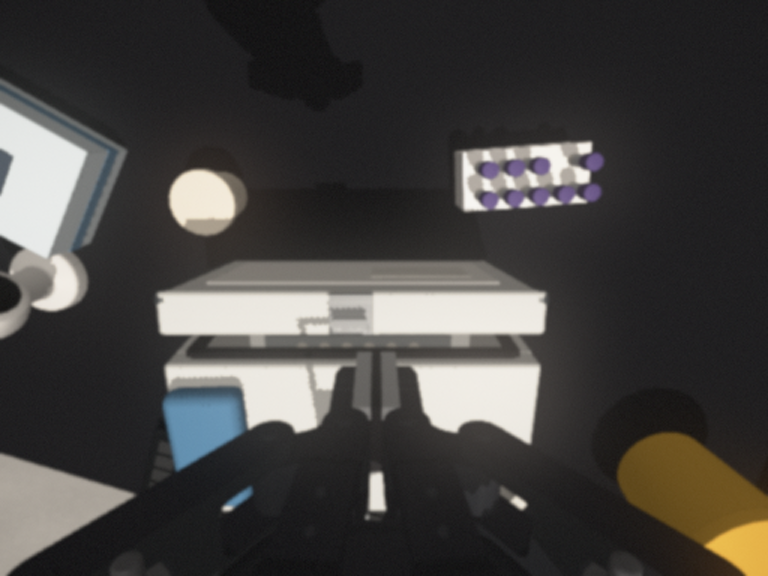

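```bash
python3 - <<'E'
from h import *
import pickle
c=pickle.load(open('w1.pkl','rb'))
g=cv2.cvtColor(cv2.imread('pics/wrist1.png'),cv2.COLOR_BGR2GRAY)
L=onz('wrist',167/1.5,365/1.5,.2,c);R=onz('wrist',541/1.5,364/1.5,.2,c)
print(L,R,np.linalg.norm(L-R),np.degrees(np.arctan2(*(R-L)[[1,0]]))-90)
for u,v in((160,295),(546,295),(160,333),(546,333),(351,300),(351,333)):
  print((u,v),[onz('wrist',u/1.5,v/1.5,z,c)[:2].round(4) for z in(.19,.2,.215)])
E
python3 - <<'E'
import cv2
a=cv2.imread('pics/scene1.png')[120:265,185:335]; cv2.imwrite('pics/s_z1.png',cv2.resize(a,None,fx=4,fy=4,interpolation=cv2.INTER_CUBIC))
a=cv2.imread('pics/wrist1.png')[250:420,150:560]; cv2.imwrite('pics/w_z1.png',cv2.resize(a,None,fx=1.9,fy=1.9,interpolation=cv2.INTER_CUBIC))
E
```

```text
[ 0.58271977 -0.19650512  0.2       ] [0.4681929  0.08547464 0.2       ] 0.30435011551846297 22.104667768828946
(160, 295) [array([ 0.5306, -0.2193]), array([ 0.5254, -0.2159]), array([ 0.5176, -0.2107])]
(546, 295) [array([0.4159, 0.0654]), array([0.4141, 0.0603]), array([0.4115, 0.0527])]
(160, 333) [array([ 0.5631, -0.2116]), array([ 0.5569, -0.2084]), array([ 0.5476, -0.2036])]
(546, 333) [array([0.445 , 0.0815]), array([0.4424, 0.0759]), array([0.4384, 0.0675])]
(351, 300) [array([ 0.4778, -0.077 ]), array([ 0.4742, -0.0778]), array([ 0.4688, -0.0791])]
(351, 333) [array([ 0.5047, -0.0667]), array([ 0.5003, -0.0678]), array([ 0.4936, -0.0695])]
```

View pics/w_z1.png

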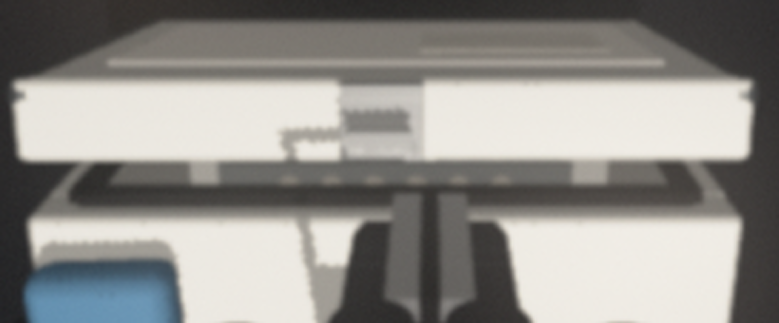

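View pics/s_z1.png

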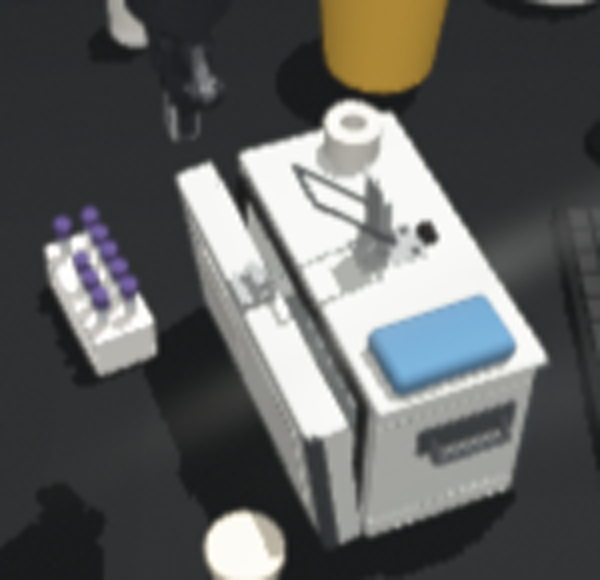

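Request:
drive_tool --motion '[{"offset":[-0.055,0.025,0],"turn":0,"jaw":-1},{"offset":[-0.055,0.025,0],"turn":0,"jaw":-1},{"offset":[0,0,0],"turn":0,"jaw":-1},{"offset":[0,0,0],"turn":0,"jaw":-1},{"offset":[0,0,0],"turn":0,"jaw":-1},{"offset":[0,0,0],"turn":0,"jaw":-1},{"offset":[0,0,0],"turn":0,"jaw":-1},{"offset":[0,0,0],"turn":0,"jaw":-1}]'

```text
clock: 3.3
position: [0.5181, -0.1537, 0.4005]
orientation: [0.0, 0.557, 0.83, 0.0]
contact_force: [-0.8, -0.6, 0.4]
opening: 0.0003
```

```bash
cat > snap.py <<'E'
from h import *
import pickle,sys
k=sys.argv[1]
s=readout.read_state(); print(s['clock'],s['position'],np.abs(s['qvel']).max())
c=cam('wrist'); im=imaging.get_image('wrist'); pickle.dump(c,open(f'w{k}.pkl','wb'))
cv2.imwrite(f'pics/wr{k}.png',im); cv2.imwrite(f'pics/wrist{k}.png',cv2.resize(im,None,fx=1.5,fy=1.5,interpolation=cv2.INTER_CUBIC))
E
python3 snap.py 2
```

```text
3.3 [ 0.51805054 -0.15374967  0.40052507] 0.00529983466481467
```

View pics/wrist2.png

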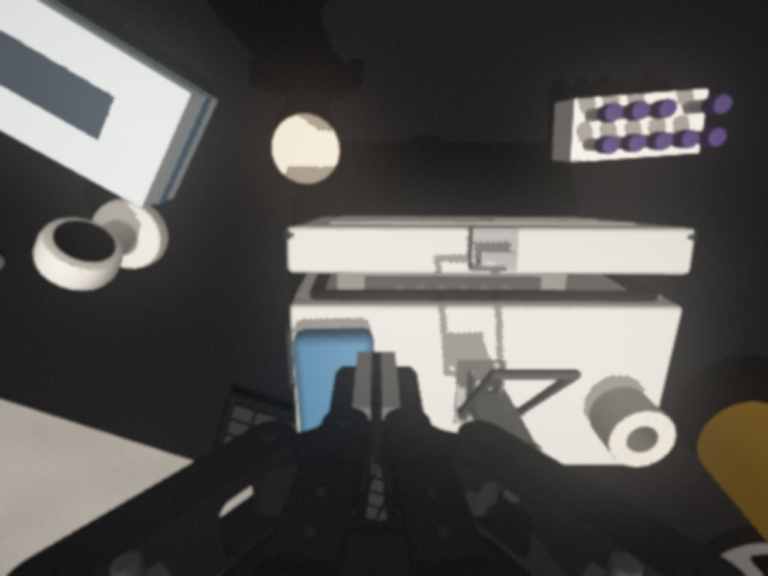

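Request:
drive_tool --motion '[{"offset":[0.05,0,0],"turn":0,"jaw":-1},{"offset":[0.05,0,0],"turn":0,"jaw":-1},{"offset":[0.05,0,0],"turn":0,"jaw":-1},{"offset":[0.05,0,0],"turn":0,"jaw":-1},{"offset":[0,0,0],"turn":0,"jaw":-1},{"offset":[0,0,0],"turn":0,"jaw":-1},{"offset":[0,0,0],"turn":0,"jaw":-1},{"offset":[0,0,0],"turn":0,"jaw":-1}]'

```text
clock: 4.35
position: [0.4427, 0.0304, 0.4001]
orientation: [-0.0, 0.558, 0.83, -0.0]
contact_force: [-0.1, 0.0, 0.6]
opening: 0.0001
```

```bash
python3 snap.py 3
python3 - <<'E'
import cv2
a=cv2.imread('pics/wr3.png')[130:310]; cv2.imwrite('pics/wz3.png',cv2.resize(a,None,fx=1.55,fy=3,interpolation=cv2.INTER_CUBIC))
E
```

```text
4.35 [0.44268452 0.03040388 0.40008342] 0.0033365141689462394
```

View pics/wrist3.png

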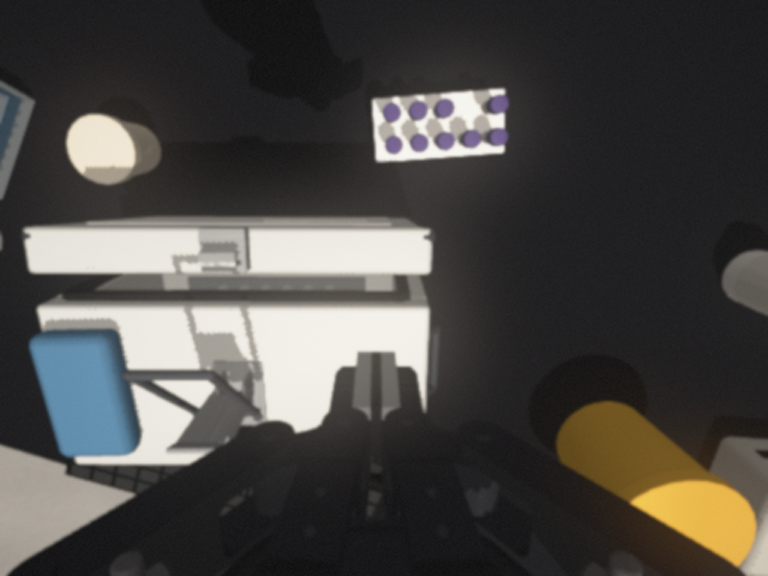

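Run:
```python
from h import *
import pickle
c2=pickle.load(open('w2.pkl','rb'));c3=pickle.load(open('w3.pkl','rb'))
def T(n,a,b):
    p,e=tri(ray('w',a[0]/1.5,a[1]/1.5,c2),ray('w',b[0]/1.5,b[1]/1.5,c3)); print(n,p.round(4),round(e,4)); return p
a=T('boxR',(292,307),(39,306)); b=T('boxL',(681,307),(430,307))
d=b-a; print(np.linalg.norm(d),np.degrees(np.arctan2(d[1],d[0]))-90,(a+b)/2)
a=T('doorR out',(290,230),(26,230));b=T('doorL out',(693,231),(432,231));print((a+b)/2)
d=b-a; print(np.linalg.norm(d),np.degrees(np.arctan2(d[1],d[0]))-90)
a=T('doorR in',(288,272),(28,272));b=T('doorL in',(691,273),(432,273));print((a+b)/2)
d=b-a; print(np.linalg.norm(d),np.degrees(np.arctan2(d[1],d[0]))-90)
a=T('bar-',(493,374),(126,375));b=T('bar+',(577,375),(209,375));print((a+b)/2,b-a)
for n in('2','3'):
  im=cv2.imread(f'pics/wr{n}.png'); x0=270 if n=='2' else 70
  cv2.imwrite(f'pics/z{n}.png',cv2.resize(im[140:320,x0:x0+200],None,fx=3.3,fy=3.3,interpolation=cv2.INTER_CUBIC))
```

```text
boxR [ 0.5854 -0.1977  0.1971] 0.0015
boxL [0.47   0.0877 0.1956] 0.0002
0.30790450961859894 22.016146043421358 [ 0.52772742 -0.05500849  0.19633971]
doorR out [ 0.5295 -0.2194  0.1923] 0.0006
doorL out [0.4147 0.0651 0.1898] 0.0001
[ 0.47210557 -0.07715818  0.19106063]
0.30673292084371195 21.976906680751398
doorR in [ 0.5596 -0.2097  0.1974] 0.0007
doorL in [0.4434 0.0771 0.1974] 0.0002
[ 0.50151963 -0.06632616  0.19744362]
0.3094913034884298 22.061253488549255
bar- [ 0.5328 -0.0793  0.3103] 0.0
bar+ [ 0.5155 -0.0375  0.3112] 0.0004
[ 0.52414129 -0.05842153  0.31075439] [-0.01723357  0.041825    0.00080905]
```

View pics/z2.png

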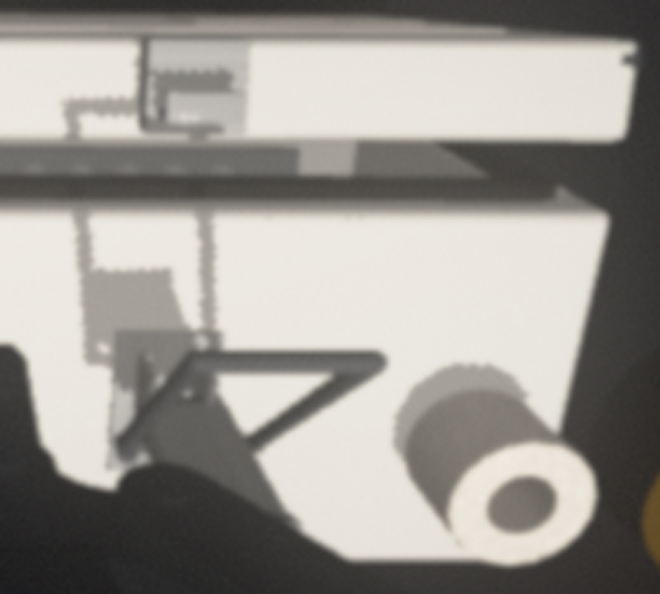

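View pics/z3.png

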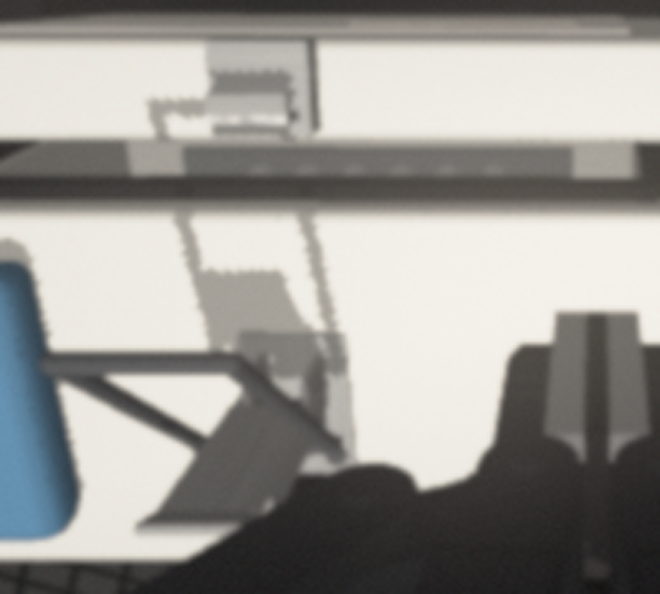

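```bash
cat >> h.py <<'E'
import pickle
yaw=np.radians(22.05); ex=np.array([np.cos(yaw),np.sin(yaw),0]); ey=np.array([-np.sin(yaw),np.cos(yaw),0])
def cc(P): P=np.asarray(P); return np.array([P@ex,P@ey,P[2]]).round(4)
E
python3 - <<'E'
from h import *
c2=pickle.load(open('w2.pkl','rb'));c3=pickle.load(open('w3.pkl','rb'))
def T(n,a,b):
    a=(270+a[0]/3.3,140+a[1]/3.3); b=(70+b[0]/3.3,140+b[1]/3.3)
    p,e=tri(ray('w',*a,c2),ray('w',*b,c3)); print(n,cc(p),round(e,4)); return p
for u,v,c in ((270+380/3.3,140+559/3.3,c2),(70+180/3.3,140+560/3.3,c3)): print('back',[cc(onz('',u,v,z,c)) for z in(.2,.195)])
T('bar-',(200,360),(52,362));T('bar+',(375,360),(232,360))
T('keeper frontR',(145,42),(208,40));T('keeper frontL',(250,42),(310,40))
T('pinL?',(122,447),(0,0)) 
T('levtopR',(0,0),(140,525))
for z in (.19,.2): print('front',[cc(onz('',u,v,z,c)) for u,v,c in((270+300/3.3,140+208/3.3,c2),(70+400/3.3,140+208/3.3,c3))])
print(cc(readout.read_state()['position']))
E
for i in 1; do python3 - <<'E'
import cv2
a=cv2.imread('pics/top0.png')[140:220,240:300]; cv2.imwrite('pics/t_zz.png',cv2.resize(a,None,fx=7,fy=7,interpolation=cv2.INTER_CUBIC))
E
done
```

```text
back [array([ 0.6165, -0.1572,  0.2   ]), array([ 0.6207, -0.1544,  0.195 ])]
back [array([ 0.6165, -0.3051,  0.2   ]), array([ 0.6207, -0.3076,  0.195 ])]
bar- [ 0.4637 -0.272   0.3104] 0.0
bar+ [ 0.464  -0.2282  0.3092] 0.0004
keeper frontR [ 0.4052 -0.2674  0.2014] 0.001
keeper frontL [ 0.4048 -0.2329  0.2032] 0.001
pinL? [ 0.4094 -0.2795  0.3513] 0.098
levtopR [ 0.4185 -0.2759  0.3561] 0.1408
front [array([ 0.4691, -0.2038,  0.19  ]), array([ 0.4687, -0.2095,  0.19  ])]
front [array([ 0.4653, -0.2079,  0.2   ]), array([ 0.4649, -0.2074,  0.2   ])]
[ 0.4218 -0.1379  0.4001]
```

View pics/t_zz.png

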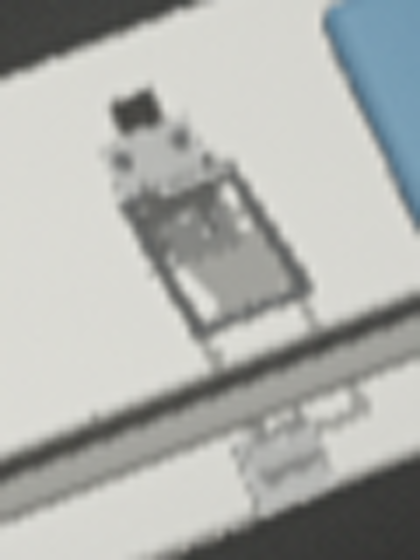

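Run:
```python
from h import *
c2=pickle.load(open('w2.pkl','rb'));c3=pickle.load(open('w3.pkl','rb'))
def ony(u,v,y,c):
    o,d=ray('',u,v,c); return cc(o+d*(y-o@ey)/(d@ey))
y0=-.25
print('pin', ony(270+122/3.3,140+447/3.3,y0-.022,c2), ony(70+342/3.3,140+450/3.3,y0+.022,c3))
# lever far end left corner in view3, right edge
print('leverend', ony(70+140/3.3,140+525/3.3,y0-.015,c3), ony(70+270/3.3,140+520/3.3,y0+.015,c3))
print('lever right edge v2', ony(270+290/3.3,140+520/3.3,y0+.015,c2))
# bar with both
print('bar',ony(270+198/3.3,140+362/3.3,y0-.022,c2),ony(70+235/3.3,140+362/3.3,y0+.022,c3))
```

```text
pin [ 0.5421 -0.272   0.2324] [ 0.5469 -0.228   0.226 ]
leverend [ 0.5228 -0.265   0.2966] [ 0.5337 -0.235   0.2805]
lever right edge v2 [ 0.5274 -0.235   0.2894]
bar [ 0.4651 -0.272   0.309 ] [ 0.465 -0.228  0.308]
```

Request:
drive_tool --motion '[{"offset":[-0.046,-0.019,0],"turn":0,"jaw":-1},{"offset":[-0.046,-0.019,0],"turn":0,"jaw":-1},{"offset":[-0.046,-0.019,0],"turn":0,"jaw":-1},{"offset":[-0.046,0,0.04],"turn":0,"jaw":-1},{"offset":[0,0,0.06],"turn":0,"jaw":-1},{"offset":[0,0,0.05],"turn":0,"jaw":-1},{"offset":[0,0,0.045],"turn":0,"jaw":-1},{"offset":[0,0,0],"turn":0,"jaw":-1}]'

```text
clock: 5.4
position: [0.4573, -0.1601, 0.2029]
orientation: [-0.003, 0.558, 0.83, -0.0]
contact_force: [-0.4, -0.1, 0.3]
opening: 0.0001
```

Request:
drive_tool --motion '[{"offset":[0,0.007,0],"turn":0,"jaw":-1},{"offset":[0,0.005,0],"turn":0,"jaw":-1},{"offset":[0,0.005,0],"turn":0,"jaw":-1},{"offset":[0,0.005,0],"turn":0,"jaw":-1},{"offset":[0,0.005,0],"turn":0,"jaw":-1},{"offset":[0,0.004,0],"turn":0,"jaw":-1},{"offset":[0,0.004,0],"turn":0,"jaw":-1},{"offset":[0,0.002,0],"turn":0,"jaw":-1}]'

```text
clock: 6.4
position: [0.4932, -0.1469, 0.2054]
orientation: [-0.0, 0.557, 0.83, -0.001]
contact_force: [-4.7, -2.8, 3.6]
opening: -0.0001
```

Run:
```python
from h import *
s=readout.read_state(); print(s['clock'],cc(s['position']),cc(s['contact_force']))
a=imaging.get_image('scene')[120:265,185:335]; cv2.imwrite('pics/s4.png',cv2.resize(a,None,fx=4,fy=4,interpolation=cv2.INTER_CUBIC))
```

```text
6.4 [ 0.402  -0.3213  0.2054] [-5.4291 -0.8137  3.5586]
```

View pics/s4.png

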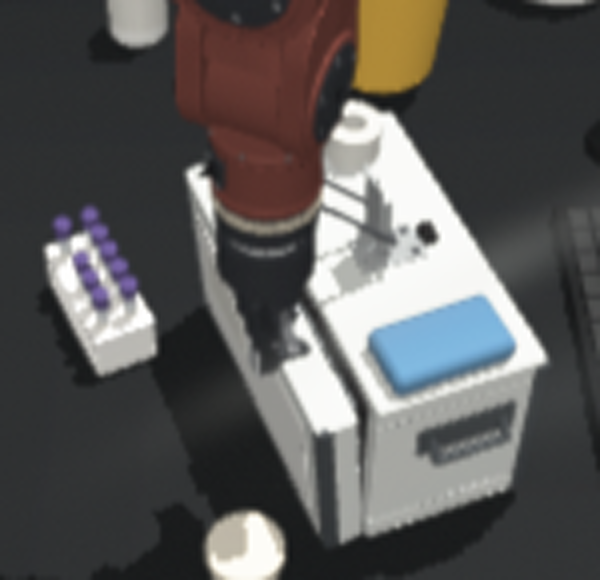

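The door is moving with about 5 N, and a gap of roughly 10 mm is left at the seam. I'll keep pushing gently.

Request:
drive_tool --motion '[{"offset":[0,0.002,0],"turn":0,"jaw":-1},{"offset":[0,0.002,0],"turn":0,"jaw":-1},{"offset":[0,0.002,0],"turn":0,"jaw":-1},{"offset":[0,0.001,0],"turn":0,"jaw":-1},{"offset":[0,0.001,0],"turn":0,"jaw":-1},{"offset":[0,0.001,0],"turn":0,"jaw":-1},{"offset":[0,0,0],"turn":0,"jaw":-1},{"offset":[0,0,0],"turn":0,"jaw":-1}]'

```text
clock: 7.45
position: [0.5016, -0.1434, 0.2053]
orientation: [-0.0, 0.557, 0.83, -0.0]
contact_force: [-6.0, -3.4, 4.3]
opening: -0.0001
```

Run:
```python
from h import *
s=readout.read_state(); print(s['clock'],cc(s['position']),cc(s['contact_force']))
```

```text
7.45 [ 0.4111 -0.3212  0.2053] [-6.8555 -0.8709  4.2921]
```

Request:
drive_tool --motion '[{"offset":[0,0.001,0],"turn":0,"jaw":-1},{"offset":[0,0.001,0],"turn":0,"jaw":-1},{"offset":[0,0.001,0],"turn":0,"jaw":-1},{"offset":[0,0.001,0],"turn":0,"jaw":-1},{"offset":[0,0,0],"turn":0,"jaw":-1},{"offset":[0,0,0],"turn":0,"jaw":-1},{"offset":[0,0,0],"turn":0,"jaw":-1},{"offset":[0,0,0],"turn":0,"jaw":-1}]'

```text
clock: 8.45
position: [0.5028, -0.1429, 0.2055]
orientation: [-0.001, 0.558, 0.83, -0.003]
contact_force: [-19.0, -8.0, 15.3]
opening: 0.0001
```

Run:
```python
from h import *
s=readout.read_state(); print(s['clock'],cc(s['position']),cc(s['contact_force']))
a=imaging.get_image('scene')[120:265,185:335]; cv2.imwrite('pics/s5.png',cv2.resize(a,None,fx=4,fy=4,interpolation=cv2.INTER_CUBIC))
```

```text
8.45 [ 0.4124 -0.3212  0.2055] [-20.5963  -0.2848  15.2783]
```

View pics/s5.png

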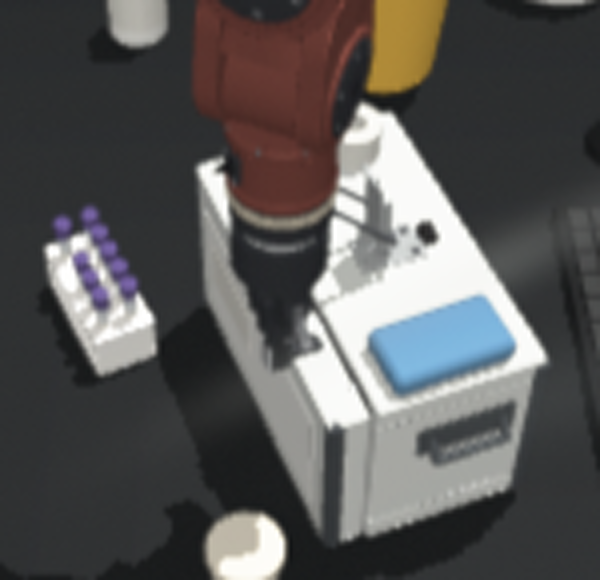

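Request:
drive_tool --motion '[{"offset":[0,-0.015,0],"turn":0,"jaw":-1},{"offset":[0,-0.005,-0.04],"turn":0,"jaw":0},{"offset":[0,0,-0.06],"turn":0,"jaw":1},{"offset":[0,0,-0.06],"turn":0,"jaw":1},{"offset":[0.031,0.04,-0.035],"turn":0,"jaw":1},{"offset":[0.04,0.0405,0],"turn":0,"jaw":1},{"offset":[0,0,0],"turn":0,"jaw":1},{"offset":[0,0,0],"turn":0,"jaw":1}]'

```text
clock: 9.5
position: [0.5348, -0.0529, 0.3999]
orientation: [-0.0, 0.557, 0.831, 0.0]
contact_force: [0.1, 0.1, -0.6]
opening: 0.0854
```

```bash
python3 - <<'E'
from h import *
s=readout.read_state(); print(s['clock'],cc(s['position']),cc(s['contact_force']),s['opening'])
E
python3 snap.py 6
```

```text
9.5 [ 0.4759 -0.2498  0.3999] [ 0.0772  0.0243 -0.6197] 0.08541231615061151
9.5 [ 0.53484745 -0.05289178  0.39994326] 0.02546905804440787
```

View pics/wrist6.png

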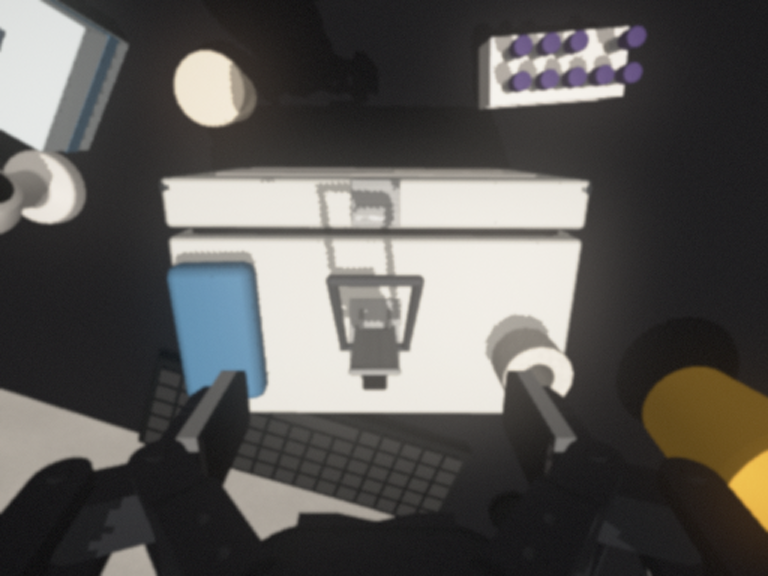

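Run:
```python
from h import *
c=pickle.load(open('w6.pkl','rb'))
for n,u,v,z in(('bar',328,281,.31),('bar',422,281,.31),('pin',347,347,.2366),('pin',410,347,.2366),('levend',375,372,.3),('boxfront',375,238,.2),('boxback',375,412,.2),('doorout',375,179,.1995),('doorin',375,227,.2),('keepfront',351,180,.212),('keepfront',399,180,.212)):
  print(n,cc(onz('',u/1.5,v/1.5,z,c)))
```

```text
bar [ 0.4646 -0.2743  0.31  ]
bar [ 0.4644 -0.2268  0.31  ]
pin [ 0.5375 -0.2702  0.2366]
pin [ 0.5373 -0.2252  0.2366]
levend [ 0.5219 -0.2503  0.3   ]
boxfront [ 0.4663 -0.2505  0.2   ]
boxback [ 0.6163 -0.2499  0.2   ]
doorout [ 0.4236 -0.2507  0.1995]
doorin [ 0.458  -0.2506  0.2   ]
keepfront [ 0.4233 -0.2672  0.212 ]
keepfront [ 0.4232 -0.2343  0.212 ]
```

Request:
drive_tool --motion '[{"offset":[0,-0.003,0.03],"turn":0,"jaw":1},{"offset":[0,0,0.04],"turn":0,"jaw":1},{"offset":[0,0,0.02],"turn":0,"jaw":1},{"offset":[0,0,0],"turn":0,"jaw":0.5},{"offset":[0,0,0],"turn":0,"jaw":-0.2},{"offset":[0,0,0],"turn":0,"jaw":-0.2},{"offset":[0,0,0],"turn":0,"jaw":-0.2},{"offset":[0,0,0],"turn":0,"jaw":-0.2}]' --newtons 25

```text
clock: 10.55
position: [0.5321, -0.0546, 0.3109]
orientation: [0.001, 0.557, 0.83, -0.0]
contact_force: [-2.3, -2.2, 4.4]
opening: 0.0489
```

```bash
python3 - <<'E'
from h import *
s=readout.read_state(); print(s['clock'],cc(s['position']),cc(s['contact_force']),s['opening'])
E
python3 snap.py 7
```

```text
10.55 [ 0.4727 -0.2504  0.3109] [-3.0104 -1.1832  4.3878] 0.048901995513722346
10.55 [ 0.53207825 -0.05463078  0.31093105] 0.005362170941932386
```

View pics/wrist7.png

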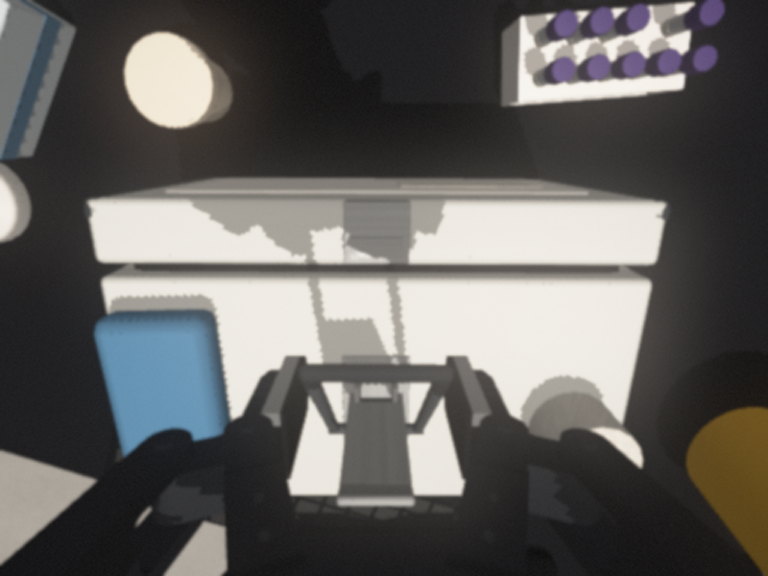

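Request:
drive_tool --motion '[{"offset":[0,-0.0065,0.006],"turn":0,"jaw":-0.2},{"offset":[0,-0.0056,0.0061],"turn":0,"jaw":-0.2},{"offset":[0,-0.005,0.0068],"turn":0,"jaw":-0.2},{"offset":[0,-0.0044,0.007],"turn":0,"jaw":-0.2},{"offset":[0,-0.004,0.0073],"turn":0,"jaw":-0.2},{"offset":[0,-0.0035,0.0077],"turn":0,"jaw":-0.2},{"offset":[0,0,0],"turn":0,"jaw":-0.2},{"offset":[0,0,0],"turn":0,"jaw":-0.2}]'

```text
clock: 11.6
position: [0.5048, -0.0654, 0.2693]
orientation: [-0.0, 0.557, 0.83, -0.0]
contact_force: [-1.0, -3.0, 1.0]
opening: 0.0488
```

```bash
python3 - <<'E'
from h import *
s=readout.read_state(); print(s['clock'],cc(s['position']),cc(s['contact_force']),s['opening'])
E
python3 snap.py 8
```

```text
11.6 [ 0.4433 -0.2501  0.2693] [-2.0631 -2.3665  1.0465] 0.04877295678905227
11.6 [ 0.50479921 -0.06535998  0.26933965] 0.005304440077862865
```

View pics/wrist8.png

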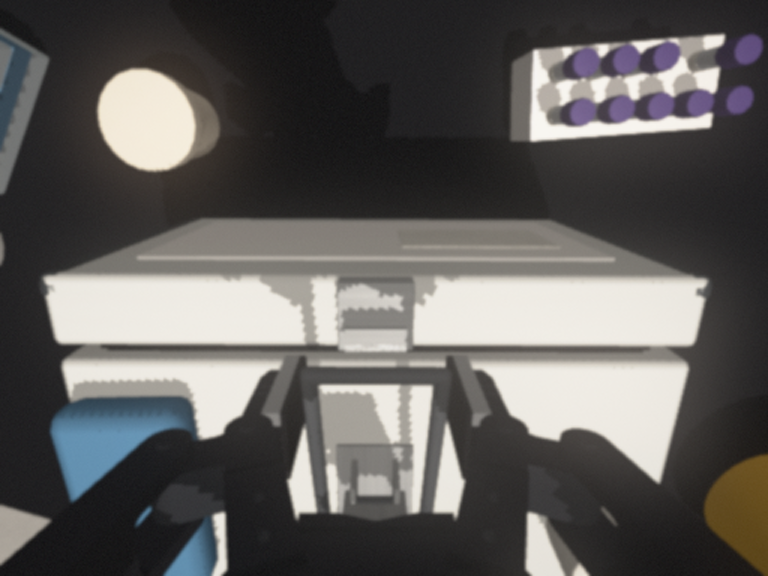

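Run:
```python
from h import *
c=pickle.load(open('w8.pkl','rb')); c7=pickle.load(open('w7.pkl','rb'))
for z in(.257,.260,.263,.266): print(z,cc(onz('',375/1.5,376/1.5,z,c)))
for z in(.308,.31,.312): print(z,cc(onz('',375/1.5,373/1.5,z,c7)))
```

```text
0.257 [ 0.4417 -0.2508  0.257 ]
0.26 [ 0.4399 -0.2508  0.26  ]
0.263 [ 0.4382 -0.2508  0.263 ]
0.266 [ 0.4365 -0.2508  0.266 ]
0.308 [ 0.4645 -0.2511  0.308 ]
0.31 [ 0.4634 -0.2511  0.31  ]
0.312 [ 0.4622 -0.2511  0.312 ]
```

Request:
drive_tool --motion '[{"offset":[0,0,0],"turn":0,"jaw":-0.3},{"offset":[0,0,0],"turn":0,"jaw":-0.3},{"offset":[0,-0.002,0],"turn":0,"jaw":-0.3},{"offset":[0,-0.002,0],"turn":0,"jaw":-0.3},{"offset":[0,-0.002,0],"turn":0,"jaw":-0.3},{"offset":[0,-0.002,0],"turn":0,"jaw":-0.3},{"offset":[0,0,0],"turn":0,"jaw":-0.3},{"offset":[0,0,0],"turn":0,"jaw":-0.3}]' --newtons 70

```text
clock: 12.65
position: [0.4978, -0.0682, 0.2694]
orientation: [0.0, 0.557, 0.83, 0.0]
contact_force: [3.8, -0.0, -0.2]
opening: 0.0469
```

```bash
python3 - <<'E'
from h import *
s=readout.read_state(); print(s['clock'],cc(s['position']),cc(s['contact_force']),s['opening'])
E
python3 snap.py 9
python3 - <<'E'
import sys; sys.path.insert(0,'.')
from h import *
a=imaging.get_image('scene')[120:265,185:335]; cv2.imwrite('pics/s9.png',cv2.resize(a,None,fx=4,fy=4,interpolation=cv2.INTER_CUBIC))
E
```

```text
12.65 [ 0.4358 -0.2501  0.2694] [ 3.5056 -1.4431 -0.2051] 0.04689268169187214
12.65 [ 0.49783856 -0.06821091  0.26943089] 0.0028794808041257107
```

View pics/wrist9.png

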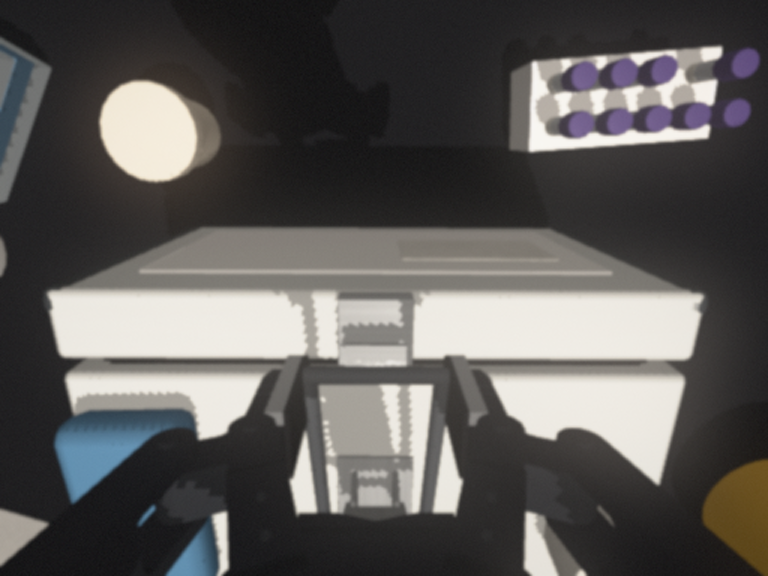

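View pics/s9.png

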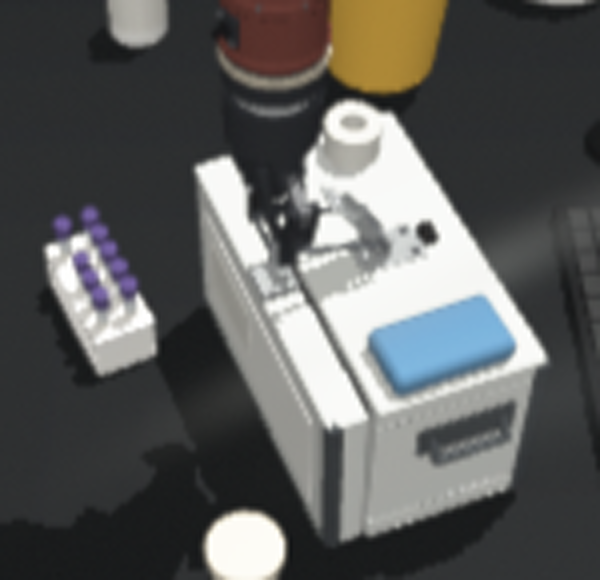

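Request:
drive_tool --motion '[{"offset":[0,-0.0016,0.006],"turn":0,"jaw":-0.3},{"offset":[0,-0.0012,0.0064],"turn":0,"jaw":-0.3},{"offset":[0,-0.0006,0.006],"turn":0,"jaw":-0.3},{"offset":[0,-0.0002,0.006],"turn":0,"jaw":-0.3},{"offset":[0,0,0.006],"turn":0,"jaw":-0.3},{"offset":[0,0.0005,0.004],"turn":0,"jaw":-0.3},{"offset":[0,0,0],"turn":0,"jaw":-0.3},{"offset":[0,0,0],"turn":0,"jaw":-0.3}]'

```text
clock: 13.75
position: [0.4929, -0.0701, 0.2344]
orientation: [-0.001, 0.558, 0.83, -0.002]
contact_force: [-5.1, -5.8, 4.2]
opening: 0.0468
```

```bash
python3 - <<'E'
from h import *
s=readout.read_state(); print(s['clock'],cc(s['position']),cc(s['contact_force']),s['opening'])
E
python3 snap.py 10
```

```text
13.75 [ 0.4305 -0.25    0.2344] [-6.9334 -3.4914  4.1633] 0.046820579513728255
13.75 [ 0.49286403 -0.07013919  0.23442867] 0.002281313202624211
```

View pics/wrist10.png

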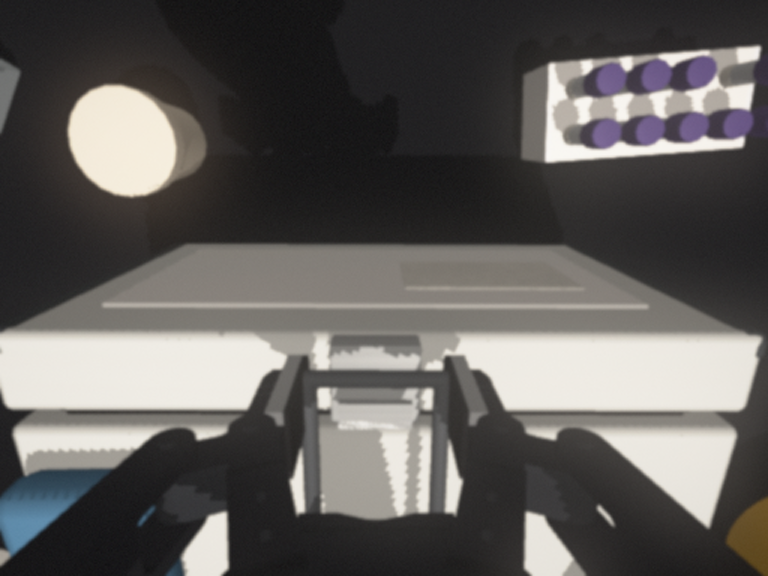

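Run:
```python
from h import *
c=pickle.load(open('w10.pkl','rb'))
for z in(.223,.226,.229,.232): print(z,cc(onz('',375/1.5,380/1.5,z,c)))
print('blockfront',cc(onz('',375/1.5,345/1.5,.2115,c)),cc(onz('',375/1.5,335/1.5,.2115,c)))
print('lip front',cc(onz('',375/1.5,402/1.5,.2245,c)))
a=cv2.imread('pics/wr10.png')[215:300,190:310]; cv2.imwrite('pics/z10.png',cv2.resize(a,None,fx=6,fy=6,interpolation=cv2.INTER_CUBIC))
```

```text
0.223 [ 0.4298 -0.2507  0.223 ]
0.226 [ 0.4281 -0.2507  0.226 ]
0.229 [ 0.4263 -0.2507  0.229 ]
0.232 [ 0.4246 -0.2507  0.232 ]
blockfront [ 0.4221 -0.2508  0.2115] [ 0.4181 -0.2508  0.2115]
lip front [ 0.4375 -0.2507  0.2245]
```

View pics/z10.png

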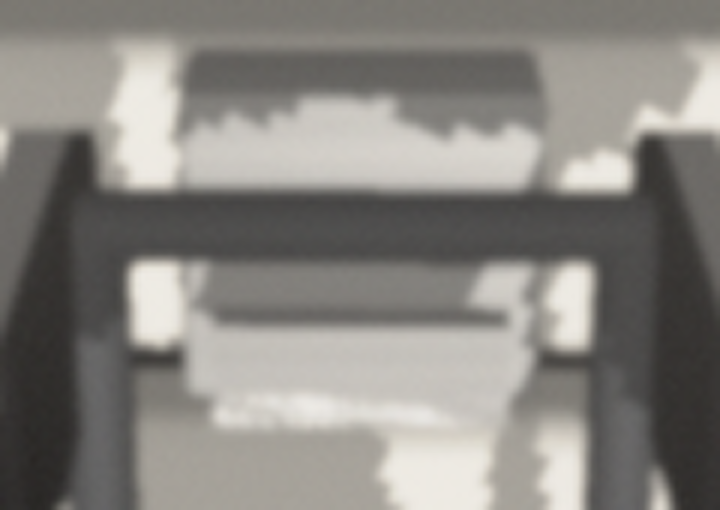

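Request:
drive_tool --motion '[{"offset":[0,0.0003,0.002],"turn":0,"jaw":-0.3},{"offset":[0,0.0003,0.002],"turn":0,"jaw":-0.3},{"offset":[0,0.0003,0.002],"turn":0,"jaw":-0.3},{"offset":[0,0.0003,0.001],"turn":0,"jaw":-0.3},{"offset":[0,0.0003,0.001],"turn":0,"jaw":-0.3},{"offset":[0,0,0],"turn":0,"jaw":-0.3},{"offset":[0,0,0],"turn":0,"jaw":-0.3},{"offset":[0,0,0],"turn":0,"jaw":-0.3}]'

```text
clock: 14.8
position: [0.4944, -0.0696, 0.2265]
orientation: [-0.001, 0.558, 0.83, -0.002]
contact_force: [-4.4, -5.0, 4.0]
opening: 0.0475
```

```bash
cat > st.py <<'E'
from h import *
s=readout.read_state(); print(s['clock'],cc(s['position']),cc(s['contact_force']),s['opening'])
E
python3 st.py; python3 snap.py 11
python3 - <<'E'
from h import *
a=cv2.imread('pics/wr11.png')[215:300,190:310]; cv2.imwrite('pics/z11.png',cv2.resize(a,None,fx=6,fy=6,interpolation=cv2.INTER_CUBIC))
E
```

```text
14.8 [ 0.4321 -0.2501  0.2265] [-5.9194 -2.9631  4.0413] 0.047519195112948776
14.8 [ 0.494362   -0.06956879  0.22648296] 0.0021520495267860753
```

View pics/z11.png

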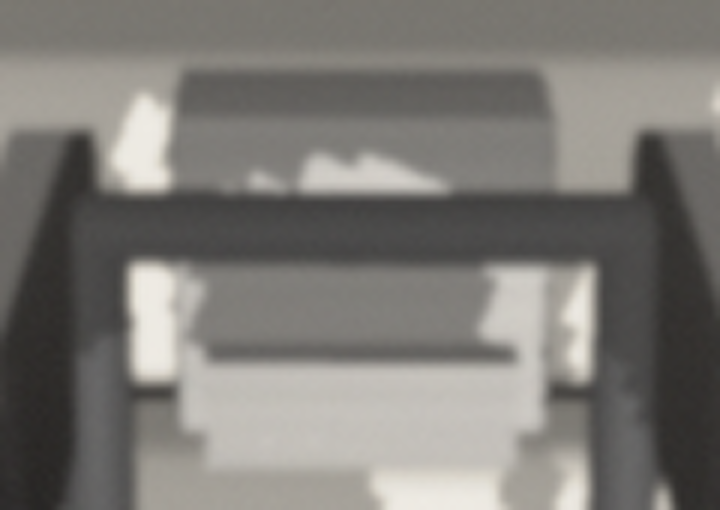

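Request:
drive_tool --motion '[{"offset":[0,0,0.001],"turn":0,"jaw":-0.3},{"offset":[0,0,0.001],"turn":0,"jaw":-0.3},{"offset":[0,0,0],"turn":0,"jaw":-0.3},{"offset":[0,0,0],"turn":0,"jaw":-0.3},{"offset":[0,0,0],"turn":0,"jaw":-0.3},{"offset":[0,0,0],"turn":0,"jaw":-0.3},{"offset":[0,0,0],"turn":0,"jaw":-0.3},{"offset":[0,0,0],"turn":0,"jaw":-0.3}]'

```text
clock: 15.85
position: [0.4946, -0.0694, 0.2245]
orientation: [-0.001, 0.558, 0.83, -0.001]
contact_force: [-3.4, -4.9, 4.2]
opening: 0.047
```

```bash
python3 st.py; python3 snap.py 12
python3 - <<'E'
from h import *
c=pickle.load(open('w12.pkl','rb'))
for z in(.213,.216,.219): print(z,cc(onz('',250,253,z,c)))
E
```

```text
15.85 [ 0.4323 -0.25    0.2245] [-4.9979 -3.2344  4.2331] 0.04701194121174328
15.85 [ 0.49457288 -0.06944873  0.22453177] 0.0012880257196984882
0.213 [ 0.4315 -0.2508  0.213 ]
0.216 [ 0.4298 -0.2508  0.216 ]
0.219 [ 0.428  -0.2508  0.219 ]
```

Request:
drive_tool --motion '[{"offset":[0,0,0.001],"turn":0,"jaw":-0.3},{"offset":[0,0,0.001],"turn":0,"jaw":-0.3},{"offset":[0,0,0],"turn":0,"jaw":-0.3},{"offset":[0,0,0],"turn":0,"jaw":-0.3},{"offset":[0,0,0],"turn":0,"jaw":-0.3},{"offset":[0,0,0],"turn":0,"jaw":-0.3},{"offset":[0,0,0],"turn":0,"jaw":-0.3},{"offset":[0,0,0],"turn":0,"jaw":-0.3}]'

```text
clock: 16.9
position: [0.4948, -0.0695, 0.2226]
orientation: [-0.001, 0.558, 0.83, -0.001]
contact_force: [-2.1, -4.6, 3.5]
opening: 0.0473
```

```bash
python3 st.py; python3 snap.py 13
python3 - <<'E'
from h import *
a=cv2.imread('pics/wr13.png')[215:300,190:310]; cv2.imwrite('pics/z13.png',cv2.resize(a,None,fx=6,fy=6,interpolation=cv2.INTER_CUBIC))
E
```

```text
16.9 [ 0.4325 -0.2502  0.2226] [-3.6168 -3.4533  3.4518] 0.04725241691351231
16.9 [ 0.49482127 -0.06948738  0.22256807] 0.001690166906460512
```

View pics/z13.png

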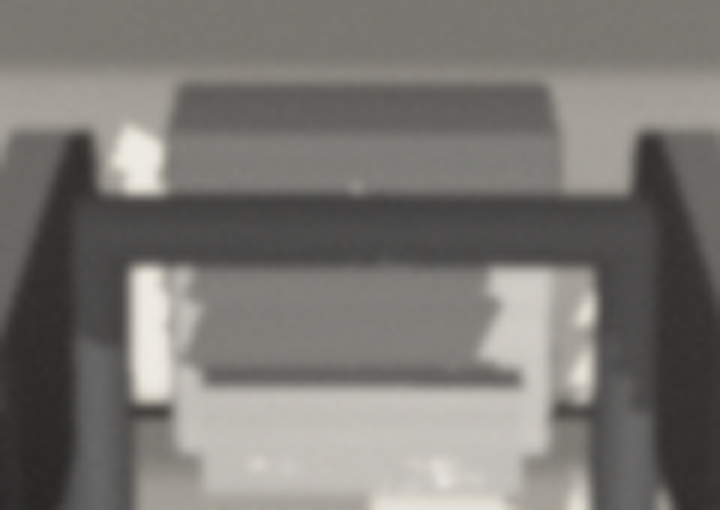

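Request:
drive_tool --motion '[{"offset":[0,0,0.001],"turn":0,"jaw":-0.3},{"offset":[0,0,0.0005],"turn":0,"jaw":-0.3},{"offset":[0,0,0],"turn":0,"jaw":-0.3},{"offset":[0,0,0],"turn":0,"jaw":-0.3},{"offset":[0,0,0],"turn":0,"jaw":-0.3},{"offset":[0,0,0],"turn":0,"jaw":-0.3},{"offset":[0,0,0],"turn":0,"jaw":-0.3},{"offset":[0,0,0],"turn":0,"jaw":-0.3}]'

```text
clock: 17.95
position: [0.4949, -0.0693, 0.2211]
orientation: [-0.001, 0.557, 0.83, -0.001]
contact_force: [-2.9, -4.3, 2.7]
opening: 0.0472
```

```bash
python3 st.py
```

```text
17.95 [ 0.4327 -0.25    0.2211] [-4.3309 -2.8366  2.7285] 0.047162693600967726
```

```bash
python3 snap.py 14
python3 - <<'E'
from h import *
ims=[cv2.resize(cv2.imread(f'pics/wr{k}.png')[232:272,190:310],None,fx=6,fy=6,interpolation=cv2.INTER_CUBIC) for k in(7,14)]
cv2.imwrite('pics/cmp.png',np.vstack(ims))
E
```

```text
17.95 [ 0.49489959 -0.06927319  0.22106   ] 0.001994864187025885
```

View pics/cmp.png

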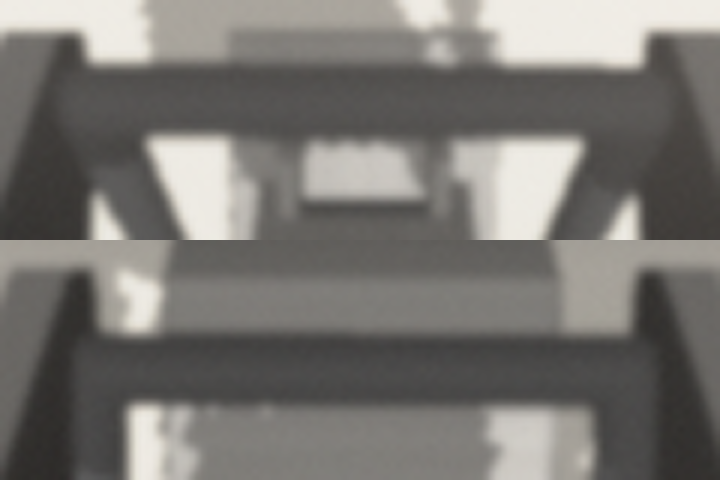

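Request:
drive_tool --motion '[{"offset":[0,0.002,0],"turn":0,"jaw":-0.3},{"offset":[0,0.002,0],"turn":0,"jaw":-0.3},{"offset":[0,0.002,0],"turn":0,"jaw":-0.3},{"offset":[0,0.002,0],"turn":0,"jaw":-0.3},{"offset":[0,0,0],"turn":0,"jaw":-0.3},{"offset":[0,0,0],"turn":0,"jaw":-0.3},{"offset":[0,0,0],"turn":0,"jaw":-0.3},{"offset":[0,0,0],"turn":0,"jaw":-0.3}]'

```text
clock: 19.0
position: [0.5035, -0.0659, 0.2214]
orientation: [-0.0, 0.557, 0.83, -0.0]
contact_force: [-1.9, -2.7, 1.9]
opening: 0.0469
```

```bash
python3 st.py; python3 snap.py 15
python3 - <<'E'
from h import *
a=cv2.imread('pics/wr15.png')[215:300,190:310]; cv2.imwrite('pics/z15.png',cv2.resize(a,None,fx=6,fy=6,interpolation=cv2.INTER_CUBIC))
E
```

```text
19.0 [ 0.4419 -0.25    0.2214] [-2.7776 -1.803   1.8557] 0.046920020174426945
19.0 [ 0.50348137 -0.06585074  0.22143985] 0.0029302408021114217
```

View pics/z15.png

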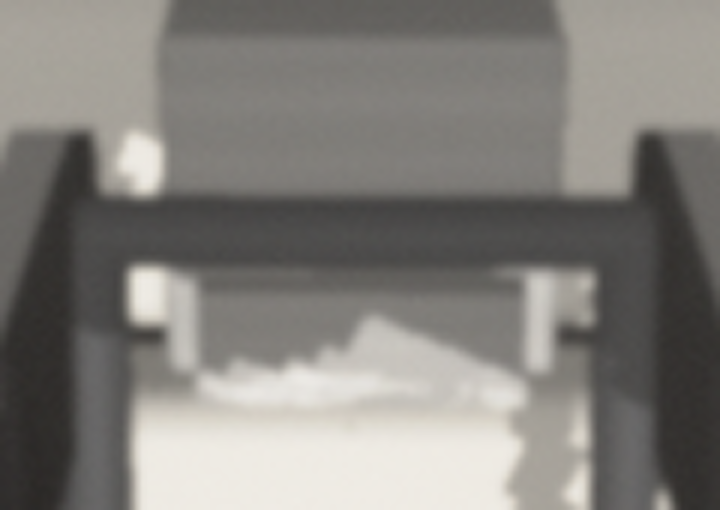

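Request:
drive_tool --motion '[{"offset":[0,0.001,0],"turn":0,"jaw":-0.3},{"offset":[0,0.001,0],"turn":0,"jaw":-0.3},{"offset":[0,0.001,0],"turn":0,"jaw":-0.3},{"offset":[0,0.001,0],"turn":0,"jaw":-0.3},{"offset":[0,0,0],"turn":0,"jaw":-0.3},{"offset":[0,0,0],"turn":0,"jaw":-0.3},{"offset":[0,0,0],"turn":0,"jaw":-0.3},{"offset":[0,0,0],"turn":0,"jaw":-0.3}]'

```text
clock: 20.05
position: [0.5074, -0.0643, 0.2215]
orientation: [0.0, 0.557, 0.83, 0.0]
contact_force: [-2.8, -2.5, 0.6]
opening: 0.0471
```

```bash
python3 st.py; python3 snap.py 16
python3 - <<'E'
from h import *
a=cv2.imread('pics/wr16.png')[215:300,190:310]; cv2.imwrite('pics/z16.png',cv2.resize(a,None,fx=6,fy=6,interpolation=cv2.INTER_CUBIC))
E
```

```text
20.05 [ 0.4461 -0.2501  0.2215] [-3.5834 -1.2864  0.5887] 0.04709172207504877
20.05 [ 0.50736438 -0.06428553  0.22153346] 0.0008903465508176857
```

View pics/z16.png

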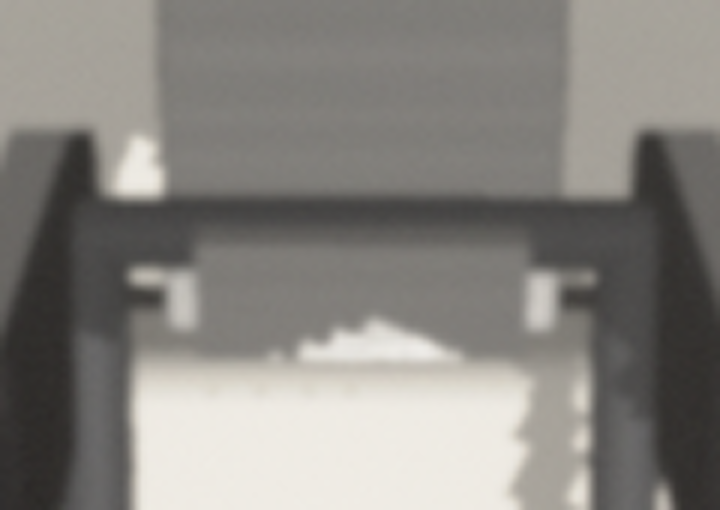

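The lip now hides the rear half of the bar (zoom columns 195–528), so the bar is under the lip. Next I'll seat it against the upright.

Request:
drive_tool --motion '[{"offset":[0,0.001,0],"turn":0,"jaw":-0.3},{"offset":[0,0.001,0],"turn":0,"jaw":-0.3},{"offset":[0,0.001,0],"turn":0,"jaw":-0.3},{"offset":[0,0,0],"turn":0,"jaw":-0.3},{"offset":[0,0,0],"turn":0,"jaw":-0.3},{"offset":[0,0,0],"turn":0,"jaw":-0.3},{"offset":[0,0,0],"turn":0,"jaw":-0.3},{"offset":[0,0,0],"turn":0,"jaw":-0.3}]'

```text
clock: 21.1
position: [0.5087, -0.0637, 0.2213]
orientation: [-0.001, 0.557, 0.83, -0.001]
contact_force: [-8.4, -6.2, 4.6]
opening: 0.0472
```

```bash
python3 st.py; python3 snap.py 17
python3 - <<'E'
from h import *
a=cv2.imread('pics/wr17.png')[215:300,190:310]; cv2.imwrite('pics/z17.png',cv2.resize(a,None,fx=6,fy=6,interpolation=cv2.INTER_CUBIC))
E
```

```text
21.1 [ 0.4476 -0.25    0.2213] [-10.1636  -2.5873   4.5969] 0.047233440332433325
21.1 [ 0.50873649 -0.06367702  0.22132136] 0.002490527043025557
```

View pics/z17.png

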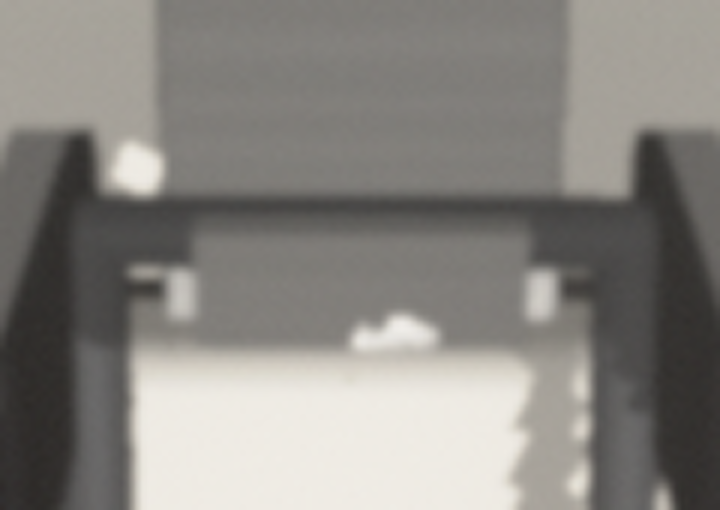

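Request:
drive_tool --motion '[{"offset":[0,-0.001,0],"turn":0,"jaw":-0.1},{"offset":[0,0,0],"turn":0,"jaw":0.3},{"offset":[0,0,0],"turn":0,"jaw":0.7},{"offset":[0,0,0],"turn":0,"jaw":0.7},{"offset":[0,0,-0.03],"turn":0,"jaw":0.7},{"offset":[0,0,-0.05],"turn":0,"jaw":0.7},{"offset":[0,0,-0.05],"turn":0,"jaw":0.7},{"offset":[0,0,-0.04],"turn":0,"jaw":0.7}]'

```text
clock: 22.15
position: [0.5094, -0.0634, 0.3937]
orientation: [0.001, 0.557, 0.83, 0.0]
contact_force: [-0.3, -0.2, -0.3]
opening: 0.0725
```

```bash
python3 st.py; python3 snap.py 18
python3 - <<'E'
from h import *
a=imaging.get_image('scene')[120:265,185:335]; cv2.imwrite('pics/s18.png',cv2.resize(a,None,fx=4,fy=4,interpolation=cv2.INTER_CUBIC))
E
```

```text
22.15 [ 0.4483 -0.25    0.3937] [-0.3817 -0.1028 -0.3282] 0.07252056335274358
22.15 [ 0.50938693 -0.06340622  0.39365249] 0.8162247978698476
```

View pics/wrist18.png

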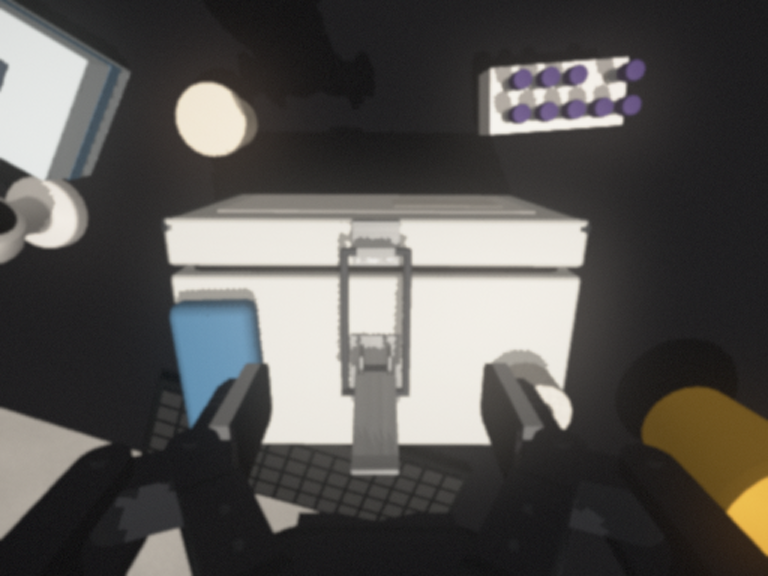

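View pics/s18.png

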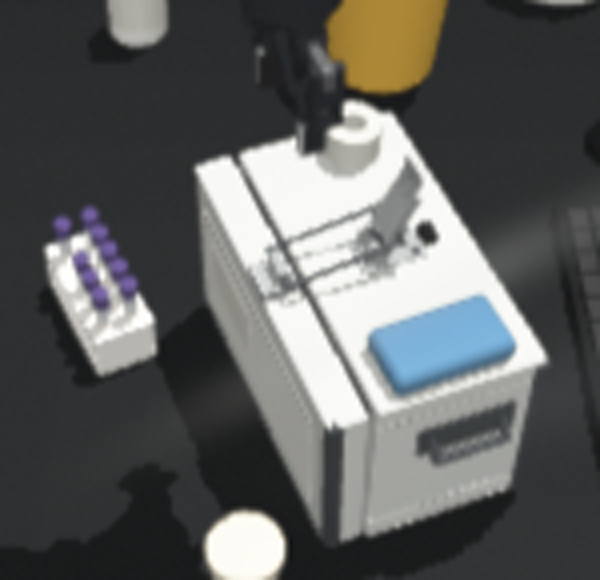

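Run:
```python
from h import *
c=pickle.load(open('w18.pkl','rb'))
for z in(.285,.29,.295,.3): 
  p=cc(onz('',250,470/1.5,z,c)); print(p, np.arctan2(z-.219,p[0]-.5335), np.hypot(z-.219,p[0]-.5335))
```

```text
[ 0.57   -0.2504  0.285 ] 1.0656295650093657 0.07542048793265657
[ 0.5657 -0.2504  0.29  ] 1.1450180903640608 0.07796050282033844
[ 0.5613 -0.2504  0.295 ] 1.2201249876606994 0.08092490345993623
[ 0.557  -0.2504  0.3   ] 1.2884250290523527 0.08434008536870236
```

Request:
drive_tool --motion '[{"offset":[0,0.03,0],"turn":0,"jaw":-1},{"offset":[0,0.03,0],"turn":0,"jaw":-1},{"offset":[0,0.014,0],"turn":0,"jaw":-1},{"offset":[0,0,0.02],"turn":0,"jaw":-1},{"offset":[0,0,0.03],"turn":0,"jaw":-1},{"offset":[0,0,0.03],"turn":0,"jaw":-1},{"offset":[0,0,0.025],"turn":0,"jaw":-1},{"offset":[0,0,0],"turn":0,"jaw":-1}]' --newtons 40

```text
clock: 23.25
position: [0.5764, -0.0352, 0.2844]
orientation: [-0.002, 0.557, 0.83, -0.001]
contact_force: [0.6, 0.1, -0.4]
opening: 0.0
```

```bash
python3 st.py; python3 snap.py 19
```

```text
23.25 [ 0.5211 -0.249   0.2844] [ 0.6412 -0.1095 -0.4483] 3.067424822105322e-05
23.25 [ 0.57642422 -0.03516617  0.28436248] 0.06644990264261702
```

View pics/wrist19.png

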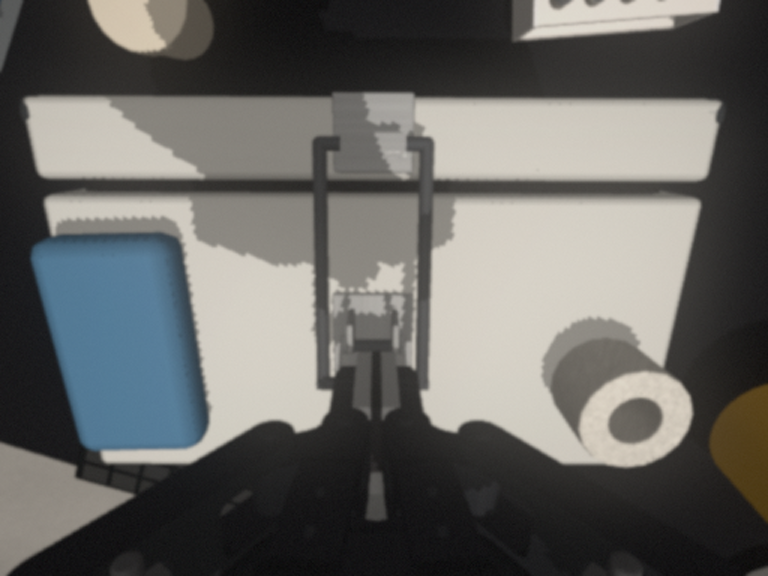

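Request:
drive_tool --motion '[{"offset":[0,0.012,0],"turn":0,"jaw":-1},{"offset":[0,0.006,0],"turn":0,"jaw":-1},{"offset":[0,0.006,0],"turn":0,"jaw":-1},{"offset":[0,0.006,0.001],"turn":0,"jaw":-1},{"offset":[0,0.006,0.002],"turn":0,"jaw":-1},{"offset":[0,0.005,0.003],"turn":0,"jaw":-1},{"offset":[0,0.005,0.003],"turn":0,"jaw":-1},{"offset":[0,0,0],"turn":0,"jaw":-1}]'

```text
clock: 24.3
position: [0.6205, -0.0179, 0.2773]
orientation: [-0.0, 0.557, 0.83, -0.0]
contact_force: [-1.5, -0.3, 0.7]
opening: 0.0003
```

```bash
python3 st.py; python3 snap.py 20;  python3 - <<'E'
from h import *
a=imaging.get_image('scene')[120:265,185:335]; cv2.imwrite('pics/s20.png',cv2.resize(a,None,fx=4,fy=4,interpolation=cv2.INTER_CUBIC))
E
```

```text
24.3 [ 0.5683 -0.2496  0.2773] [-1.4956  0.2617  0.7403] 0.0003071390511042937
24.3 [ 0.62046071 -0.01794147  0.27727603] 0.010502518282160884
```

View pics/wrist20.png

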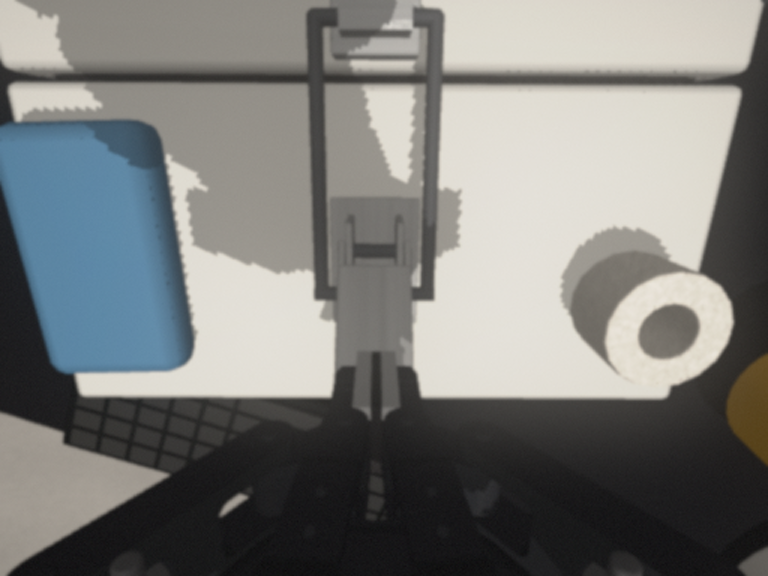

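View pics/s20.png

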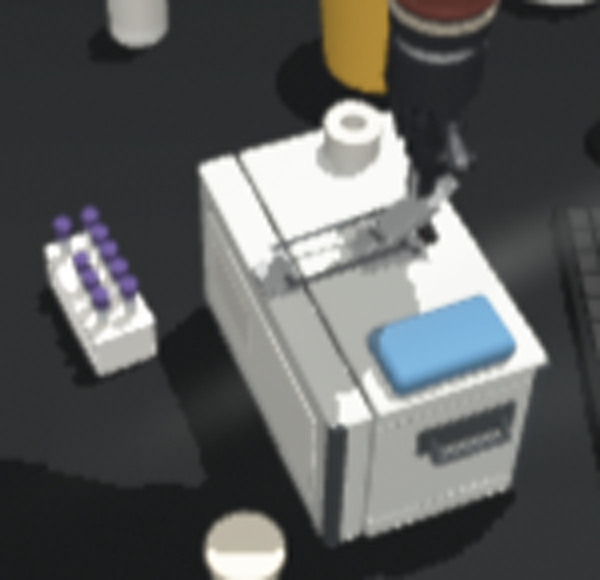

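Request:
drive_tool --motion '[{"offset":[0,0.004,0.005],"turn":0,"jaw":-1},{"offset":[0,0.0032,0.0054],"turn":0,"jaw":-1},{"offset":[0,0.0025,0.0055],"turn":0,"jaw":-1},{"offset":[0,0.002,0.0055],"turn":0,"jaw":-1},{"offset":[0,0.0014,0.006],"turn":0,"jaw":-1},{"offset":[0,0.001,0.0055],"turn":0,"jaw":-1},{"offset":[0,0,0.001],"turn":0,"jaw":-1},{"offset":[0,0,0],"turn":0,"jaw":-1}]'

```text
clock: 25.4
position: [0.6332, -0.0128, 0.244]
orientation: [0.0, 0.557, 0.83, 0.0]
contact_force: [-2.0, -0.0, 6.5]
opening: 0.0003
```

```bash
python3 st.py; python3 snap.py 21;  python3 - <<'E'
from h import *
a=imaging.get_image('scene')[120:265,185:335]; cv2.imwrite('pics/s21.png',cv2.resize(a,None,fx=4,fy=4,interpolation=cv2.INTER_CUBIC))
E
```

```text
25.4 [ 0.5821 -0.2495  0.244 ] [-1.8371  0.7118  6.5343] 0.00030533785469708945
25.4 [ 0.63317857 -0.01276255  0.24398664] 0.0014336420012780588
```

View pics/wrist21.png

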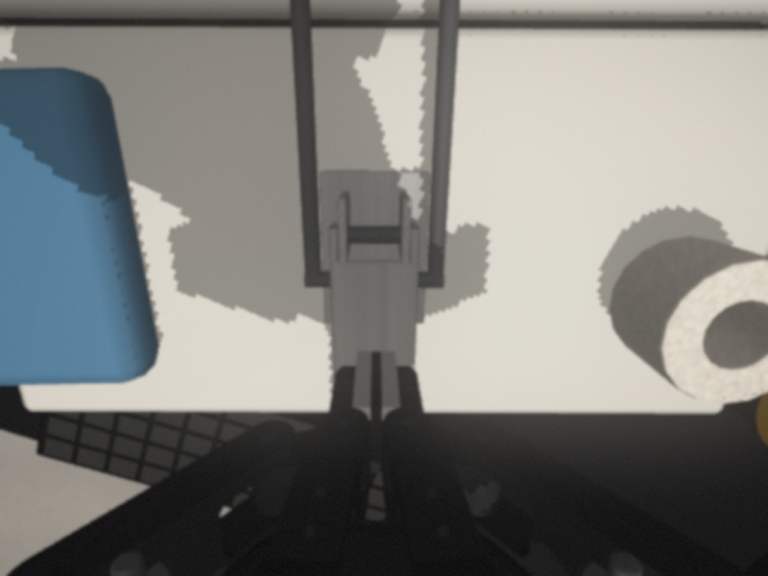

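View pics/s21.png

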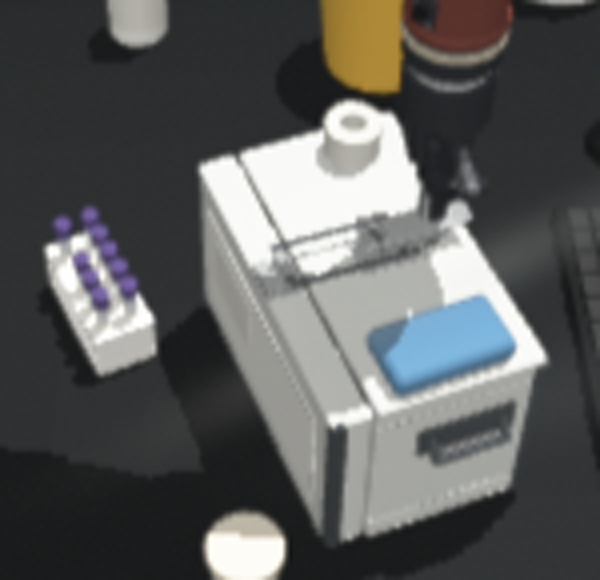

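Request:
drive_tool --motion '[{"offset":[0,0,0.001],"turn":0,"jaw":-1},{"offset":[0,0,0.001],"turn":0,"jaw":-1},{"offset":[0,0,0.001],"turn":0,"jaw":-1},{"offset":[0,0,0],"turn":0,"jaw":-1},{"offset":[0,0,0],"turn":0,"jaw":-1},{"offset":[0,0,0],"turn":0,"jaw":-1},{"offset":[0,0,0],"turn":0,"jaw":-1},{"offset":[0,0,0],"turn":0,"jaw":-1}]'

```text
clock: 26.5
position: [0.6332, -0.0128, 0.2436]
orientation: [0.001, 0.557, 0.83, 0.0]
contact_force: [-8.1, 1.8, 24.1]
opening: -0.0001
```

```bash
python3 st.py
```

```text
26.5 [ 0.5821 -0.2496  0.2436] [-6.866   4.7191 24.0781] -5.8588665082527356e-05
```

The tool is firmly against the rest (24 N), so I'll lift off and check.

Request:
drive_tool --motion '[{"offset":[0,0,-0.005],"turn":0,"jaw":-1},{"offset":[0,-0.002,-0.02],"turn":0,"jaw":-1},{"offset":[0,-0.002,-0.05],"turn":0,"jaw":-1},{"offset":[0,0,-0.06],"turn":0,"jaw":-1},{"offset":[0,-0.045,-0.02],"turn":0,"jaw":0.5},{"offset":[0,-0.05,0],"turn":0,"jaw":1},{"offset":[0,0,0],"turn":0,"jaw":1},{"offset":[0,0,0],"turn":0,"jaw":1}]'

```text
clock: 27.5
position: [0.542, -0.0504, 0.3957]
orientation: [0.0, 0.557, 0.83, 0.0]
contact_force: [-0.1, -0.2, 0.2]
opening: 0.0724
```

```bash
python3 st.py; python3 snap.py 22;  python3 - <<'E'
from h import *
a=imaging.get_image('scene')[120:265,185:335]; cv2.imwrite('pics/s22.png',cv2.resize(a,None,fx=4,fy=4,interpolation=cv2.INTER_CUBIC))
E
```

```text
27.5 [ 0.4835 -0.2502  0.3957] [-0.1921 -0.111   0.2266] 0.07240083689979766
27.5 [ 0.54204652 -0.05037115  0.39570461] 0.0250231111112898
```

View pics/wrist22.png

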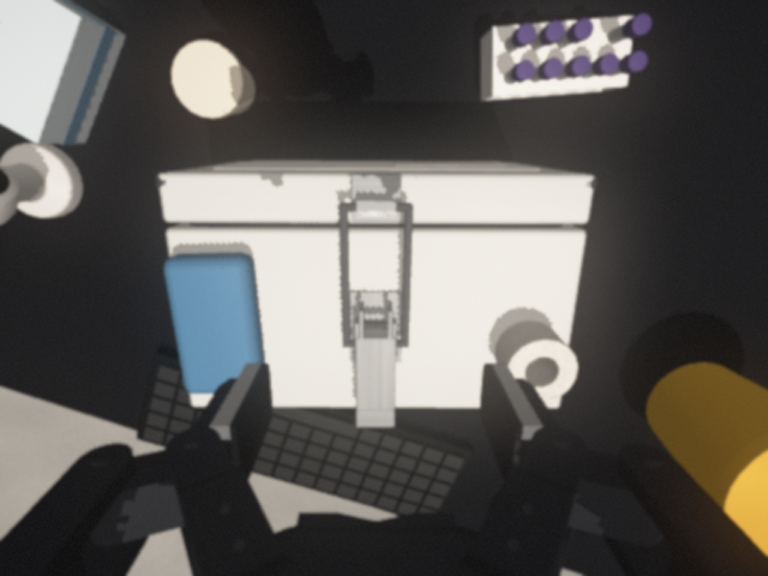

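View pics/s22.png

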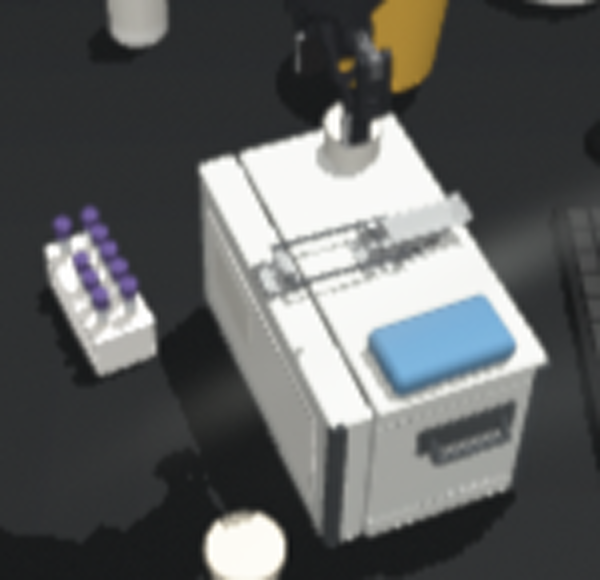

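Run:
```python
from h import *
c=pickle.load(open('w22.pkl','rb'))
for z in(.225,.23,.24,.25): print('end',cc(onz('',250,427/1.5,z,c)))
print('end knee',cc(onz('',250,410/1.5,.226,c)))
for n,v,z in(('doorout',173,.2),('doorin',223,.2),('boxfront',230,.2)): print(n,cc(onz('',400/1.5 if 0 else 300/1.5,v/1.5,z,c)))
c6=pickle.load(open('w6.pkl','rb'))
for n,k,cc_ in(('before',6,c6),('now',22,c)):
  g=cv2.cvtColor(cv2.imread(f'pics/wr{k}.png'),cv2.COLOR_BGR2GRAY).astype(int); print(n,g[108:165,300])
  
print(proj('',ex*.6155+ey*-.25+np.array([0,0,.228]),c)*1.5)
a=cv2.imread('pics/wr22.png')[180:300,205:295]; cv2.imwrite('pics/z22.png',cv2.resize(a,None,fx=5,fy=5,interpolation=cv2.INTER_CUBIC))
a=imaging.get_image('top')[120:240,195:345]; cv2.imwrite('pics/t22.png',cv2.resize(a,None,fx=5,fy=5,interpolation=cv2.INTER_CUBIC))
```

```text
end [ 0.6178 -0.2506  0.225 ]
end [ 0.6142 -0.2506  0.23  ]
end [ 0.6069 -0.2506  0.24  ]
end [ 0.5996 -0.2506  0.25  ]
end knee [ 0.6017 -0.2506  0.226 ]
doorout [ 0.427  -0.3036  0.2   ]
doorin [ 0.4622 -0.3053  0.2   ]
boxfront [ 0.4673 -0.3056  0.2   ]
before [ 54  56  58  73  99 126 142 150 159 156 143 152 182 209 223 230 232 232
 232 232 233 233 233 233 233 234 234 234 235 234 235 235 235 235 235 234
 235 235 235 235 234 230 221 190 136  95  85  88 104 125 145 170 201 220
 229 234 236]
now [117 135 149 154 160 158 143 146 174 201 221 228 233 233 233 233 233 233
 234 234 234 234 234 234 234 235 235 235 235 235 236 236 236 235 236 235
 235 234 231 219 189 136 100 113 145 177 206 222 230 235 237 237 237 237
 236 237 237]
[375.78023088 426.85372537]
```

View pics/z22.png

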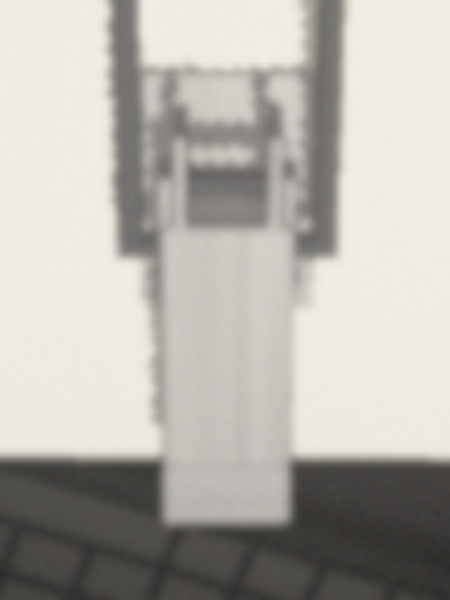

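View pics/t22.png

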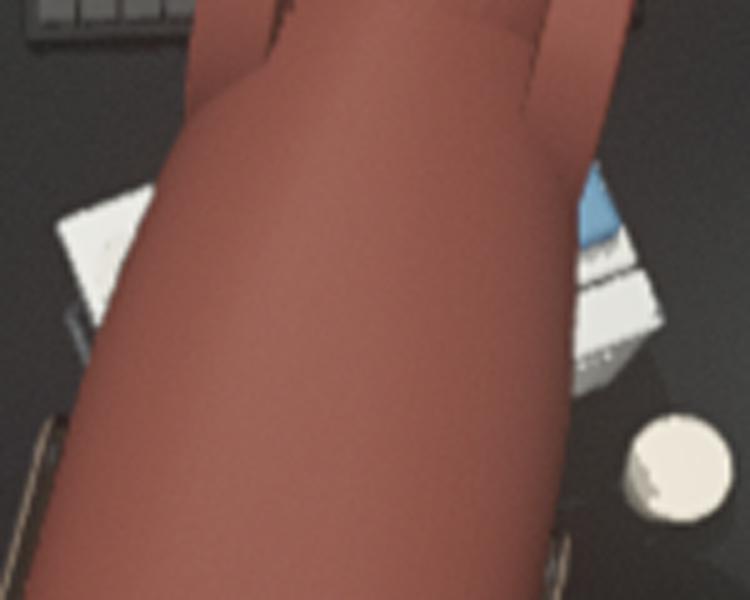

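```bash
python3 -c "
from rig import ctrl
print(ctrl.job_done())"
```

```text
the job is handed in; nothing more can be done
None
```

The carrier is latched and the job is handed in at about 28 s of the 67 s allowed. I pushed the door to the gasket, brought the loop down in front of the keeper and back under its lip, and pressed the lever down onto its rest.

**Last checks**
- **Lever:** its end appears at pixel (375, 427), and the calculation for a flat lever gives (376, 427). It stayed there after the tool lifted off.
- **Loop:** before the lever was pressed, the lip hid the middle of the crossbar. In the later pictures the loop still looks hooked on the keeper.
- **Door:** its outer edge moved in about 3.4 mm from the gasket-contact position. Full closure should give about 4.7 mm, which is within what the cameras can resolve. The seam is visibly narrower.
- **Robot:** it touches nothing. The highest force I read was about 26 N, during the door push and the lever press.
- **Other items:** the rack, pot, label roll and cold pack look undisturbed in the final pictures. The arm blocked most of the last top view, so I judged this from the wrist and scene cameras.

**What went differently**
- **Grip:** at 25 N the wires slipped about 6 mm in the fingers. I raised the grip to 70 N, and it held while the lever was drawn open.
- **Bar height:** my estimates disagreed by about 2 mm, and the bar never touched the keeper block on the way down. I relied on the pictures to confirm it went under the lip.

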